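# Count out four antenna ball tips with the counting scoop and strike bar

## Task

Count four brass ball tips into the antenna kit with the counting scoop: dig the scoop into the tips at the far end of the grey bin, bring it level up to the underside of the strike bar and draw it back along the bar so that the surplus drops back into the bin, then tip exactly four into the wide compartment of the black kit tray. Stand the empty scoop back upright on its cork pad; the other four tips stay in the bin. Do not touch the tips with the fingers, spill none on the desk, and leave the pen, wrench, mouse and glasses where they lie.

Things in the scene. Friction and masses are not known exactly. Their poses are not given: they have to be found in the camera images.
- bin: Grey open parts bin, fixed, with a steel strike bar across it. Origin on the desk under the bar's middle; +x along the bin to its far end, z up. Inside 78 mm wide (y); inner floor at z = 4 mm; walls 3 mm. Side walls 48 mm high, but only 32 mm nearer than x = -34 mm. The tips lie on the floor at x = 3 to 31 mm. The scoop goes down into the free part between near wall and bar.
- bar (a point): Middle of the strike bar's lower edge, 48 mm above the desk, 44 mm above the bin's inner floor; bin's axes. The bar is a strip across the whole bin along y, 3 mm thick (x -1.5 to 1.5 mm), 14 mm tall; under it the bin is open, so the scoop can slide through on the floor (its back wall passes 10 mm under the bar).
- bin_far (a point): Foot of the bin's far end wall: on the inner floor, middle of the width, x = 31.5 mm, z = 4 mm of the bin. From here the end wall leans outwards: at its top, 44 mm higher, it is 19 mm farther out. Slid flat on the floor until its nose is 1 to 3 mm short of this foot (5 to 15 N), the scoop takes up tips.
- bin_near (a point): Foot of the bin's near end wall (towards the robot), inner floor, middle of the width, x = -77 mm, z = 4 mm of the bin. This wall is 32 mm high.
- scoop: Loose steel counting scoop, about 150 g, black handle. Origin on the underside, below the trough's middle; +x out of the nose, z up when level. 70 mm wide (y), from nose x = 10.5 mm to back wall x = -28 mm (34 mm high). The trough (66 mm wide inside) takes exactly four tips in one row along y over x = 0. Tips run out over the nose when it points more than 45 degrees down, surely at 55.
- scoop_grip (a point): Middle of the scoop's handle grip, at x = -53 mm, z = 78.5 mm of the scoop; scoop's axes. The grip is a bar 66 mm long, 14 mm wide along the scoop's y (pinch it so), 16 mm thick; it leans back towards the scoop's -x by 0.20 rad (11.5 degrees) from the scoop's z.
- scoop_nose (a point): Middle of the scoop's sharp nose edge, on its underside (x = 10.5 mm, z = 0 of the scoop). From it a short ramp rises to a lip 3.4 mm above the underside at x = 5 to 7 mm; the trough's floor behind is 1.8 mm thick. Tipping the nose up 5 to 20 degrees after digging, then levelling, settles the tips in the trough; if fewer than four lie in it, draw back and dig again.
- scoop_rim (a point): Point at rim height over the trough's middle (x = 0, z = 20 mm of the scoop). The rim is the tops of the side walls, level from x = -28 to 7 mm. The four tips in the trough end 2.2 mm below the rim; any tip above them stands 8 mm or more over it, so a bar on or 1 to 2 mm over the rim sweeps off only the surplus.
- scoop_shelf (a point): Point at rim height over the scoop's sloping shelf (x = -18 mm, z = 20 mm of the scoop), between trough and back wall; the shelf rises 30 degrees from x = -8 mm to rim height at x = -22 mm. When the scoop is raised to the bar, the bar belongs here (within about 4 mm): behind the surplus tips and before the back wall.
- pad: Flat cork pad, 130 mm (x) x 110 mm (y), 3 mm thick, fixed to the desk; the scoop stands on it at the start. Origin at the centre of its underside, +x away from the robot.
- kit: Black kit tray, fixed, 124 mm (x) x 150 mm (y), 28 mm high, walls and floor 3 mm. Origin at the centre of its underside, +x away from the robot. A divider at y = -26.5 mm parts the wide compartment (+y side, for the tips) from a slot with four short steel whips.
- kit_in (a point): Centre of the inner floor of the tray's wide compartment, 118 mm (x) x 98 mm (y) inside; walls rise 25 mm above this point; axes of the tray.
- tip0: One of eight alike brass ball tips, 16 mm diameter, 18 g, origin at its centre; starts in the far part of the bin. They roll and slide easily.
- tip1: One of eight alike brass ball tips, 16 mm diameter, 18 g, origin at its centre; starts in the far part of the bin. They roll and slide easily.
- tip2: One of eight alike brass ball tips, 16 mm diameter, 18 g, origin at its centre; starts in the far part of the bin. They roll and slide easily.
- tip3: One of eight alike brass ball tips, 16 mm diameter, 18 g, origin at its centre; starts in the far part of the bin. They roll and slide easily.
- tip4: One of eight alike brass ball tips, 16 mm diameter, 18 g, origin at its centre; starts in the far part of the bin. They roll and slide easily.
- tip5: One of eight alike brass ball tips, 16 mm diameter, 18 g, origin at its centre; starts in the far part of the bin. They roll and slide easily.
- tip6: One of eight alike brass ball tips, 16 mm diameter, 18 g, origin at its centre; starts in the far part of the bin. They roll and slide easily.
- tip7: One of eight alike brass ball tips, 16 mm diameter, 18 g, origin at its centre; starts in the far part of the bin. They roll and slide easily.
- pen: Loose blue pen, 130 mm, a bystander. Origin under its middle.
- wrench: Loose small steel wrench, 150 mm, a bystander. Origin under its middle.
- mouse: Loose black computer mouse, 105 x 58 x 32 mm, a bystander. Origin under its middle.
- glasses: Loose black spectacles with open arms, 130 mm wide, a bystander. Origin under their middle.
Not all that is in view belongs to the job. Leave any blue or orange look-alike of the kit alone.

How it is judged:
By the outcome, as a careful person would: the job done as asked, in the order asked, and still so for the second after the job is handed in, with the robot touching nothing.
It also fails if it takes over 72 s, if anything falls off the work surface, if the arm or the gripper's body presses on something with over 40 N, if the wrist force passes 120 N, or if a joint passes its speed limit or range.

## Robot

A 6-joint arm with a two-finger parallel gripper is mounted at the origin on the work surface. World frame = base frame: x ahead of the robot, y to its left, z up, the work surface at z = 0. Lengths are in mm, angles in rad, forces in N, time in s.
With the tool pointing down it reaches from about 300 to 775 mm from the base axis. Payload 14.6 kg.
Tool frame: the origin (TCP) lies between the finger pads; the fingertips stand 11 mm ahead of it and the grasp point (between the pads) lies 8 mm behind it; z points along the fingers, y is the direction in which the jaws open and shut (so a half turn about z gives the same grasp; the last joint's range is limited). The gripper opens to 94 mm and grips with 3 to 60 N. Pads are 16 mm wide; open, the fingers measure 119 mm over their backs; the gripper's body (75 mm by 177 mm) begins 78 mm behind the grasp point.
Start: joints at [1.202, 0.3, 1.521, -0, 1.321, -0.067], TCP at [163.479, 525.132, 216.446] pointing down, gripper open.
Joint ranges: [-3.03, 3.03], [-0.79, 2.21], [0.23, 2.52], [-1.04, 4.18], [0, 3.07], [-2.55, 2.55]. Speed limits (rad/s): [2.22, 2.22, 2.57, 3.14, 3.14, 3.14].

## Interface

Orientations are given as [roll, pitch, yaw] about the fixed x, y, z axes, in that order (R = Rz(yaw) Ry(pitch) Rx(roll)).
In Python, from cell import * gives the robot as it stands.
- The arm moves only by the tool arm_command, never from a script. Its argument "deltas" is a list of rows, each an object with "xyz": the shift along the world's x, y, z in m, a list of three; "turn": the turn, a rotation vector about the world's x, y, z in rad, a list of three. A call has 1 to 12 rows; each row shifts and turns the commanded pose from where the row before left it; what a row does not reach is not made up. A row lasts 1/8 s, in which the tool goes at most 62.5 mm and 10.7 degrees, less where a joint would pass 70% of its speed; a pose out of reach is approached as far as the arm can. A call with a gripper value outside its range is refused whole. "gripper" is the closure, from 0 (fully open) to 1 (shut), set as the call begins (left out, the last holds). The fingers move at their own pace and stop on an object; "force" is the grip in N (left out, the last holds). Time passes only in rows, so rows that do not move let the fingers close. It gives the time, the measured TCP pose, the force and the opening at its end, in the units of the state.
- read_state(): the state, without advancing time (a new reading comes with each control period).
- camera(name): name is "scene" or "top" or "wrist"; returns a dict with "color" (420x560x3 uint8, red, green, blue), "fx", "fy", "cx", "cy" (pixels), "rvec" (rotation vector, rad) and "tvec" (3), from world to camera coordinates, as OpenCV has them; the wrist camera has in their place "mount" (4x4, takes a point from camera to tool coordinates, whose origin is the TCP and whose axes are the flange's). Camera axes: x right, y down, z forward; pixel columns grow to the right and rows downward; lengths in mm; the calibration is good to about 2 mm. A picture is of the moment at which its call begins: read the wrist's pose just before it. There is no depth.
- sign_off(): hands the job in, once; it reports no verdict.
The state is a dict: "clock": time; "joints": joint angles; "qd": joint speeds; "effort": joint torques, N m; "eef_pos": TCP position; "eef_rot": TCP orientation; "wrist_force": force on the tool from outside, world axes, zero at the start; "moment": the same for the moment, N m; "finger_gap": finger opening in mm.
Only numpy, scipy, OpenCV 4.12 (cv2) and the standard library are available. Lean on these libraries where they do the work, as an engineer would, in place of code of your own. Each camera call takes 0.05 s, during which the arm holds its last target.

## Working session

There is one attempt and no reset: what is moved stays moved. The work goes in short steps, Python scripts to look and compute and a tool call to move; the robot and the scene stay as the last step left them, time stands still between calls to the robot, and variables do not carry over. Pictures are saved under pics/ and viewed, and the job is handed in when it is done.

Besides the shell and the picture viewer there is one more tool, called as name([rows], argument=value, ...), one row to a line, values as JSON. arm_command: Moves the arm, as the interface text tells. Its arguments: {"type":"object","properties":{"deltas":{"type":"array","items":{"type":"object","properties":{"xyz":{"type":"array","items":{"type":"number"}},"turn":{"type":"array","items":{"type":"number"}}}}},"gripper":{"type":"number"},"force":{"type":"number"}},"required":["deltas"]}

```bash
mkdir -p pics; ls
cat > h.py <<'E'
from cell import *
import numpy as np, cv2
def snap(n,f):
    c=camera(n); cv2.imwrite(f,cv2.cvtColor(c["color"],cv2.COLOR_RGB2BGR)); return c
def ray(c,u,v):
    R,_=cv2.Rodrigues(np.array(c["rvec"],float)); t=np.array(c["tvec"],float).ravel()
    d=R.T@np.array([(u-c["cx"])/c["fx"],(v-c["cy"])/c["fy"],1.]); return -R.T@t,d
def onz(c,u,v,z):
    o,d=ray(c,u,v); return o+d*(z-o[2])/d[2]
def proj(c,p):
    p,_=cv2.projectPoints(np.array(p,float).reshape(-1,1,3),np.array(c["rvec"],float),np.array(c["tvec"],float),np.array([[c["fx"],0,c["cx"]],[0,c["fy"],c["cy"]],[0,0,1.]]),None); return p.reshape(-1,2)
E
python3 - <<'E'
from h import *
import pickle
d={}
for n in("scene","top","wrist"):
    d[n]=snap(n,f"pics/a_{n}.png")
pickle.dump(d,open("a.pkl","wb"))
print(read_state())
for n in d: print({k:v for k,v in d[n].items() if k!="color"})
E
```

```text
pics
{'clock': 0.15, 'joints': array([ 1.20235369e+00,  3.00347706e-01,  1.52140595e+00,  1.07539312e-07,
        1.32068983e+00, -6.65903493e-02]), 'qd': array([ 0.00076673, -0.00330808, -0.00108602, -0.00086099, -0.00019424,
       -0.00172583]), 'effort': array([-1.65508031e-04, -5.31948066e+01, -3.52827394e+01,  7.07779778e-02,
        2.35078490e-02, -6.50860579e-05]), 'eef_pos': array([163.44346899, 524.96978688, 216.02809783]), 'eef_rot': array([-3.14074372e+00, -5.67191993e-05,  2.83974032e+00]), 'wrist_force': array([0.61176019, 1.1691281 , 0.35464591]), 'moment': array([-0.00565274,  0.01170296, -0.02716365]), 'finger_gap': 94.14526172998728}
{'fx': 382.42840856970787, 'fy': 382.42840856970787, 'cx': 272.5919741153358, 'cy': 204.2916754814567, 'rvec': array([ 1.94658756,  1.78561693, -0.5707065 ]), 'tvec': array([ 164.6113004 , -402.64647208, 1529.0605997 ])}
{'fx': 390.4421994984901, 'fy': 390.4421994984901, 'cx': 276.06289588281214, 'cy': 205.6471196920084, 'rvec': array([ 2.15293107, -2.12324665,  0.19205589]), 'tvec': array([-211.42559245,  535.06541444, 1039.8374156 ])}
{'fx': 323.7400268151825, 'fy': 323.7400268151825, 'cx': 284.4787487494485, 'cy': 212.9412120740417, 'mount': array([[-2.87257052e-04, -9.73090449e-01, -2.30423298e-01,
         6.65392480e+01],
       [ 9.99999871e-01, -1.82865334e-04, -4.74398667e-04,
        -1.32423891e-01],
       [ 4.19496378e-04, -2.30423404e-01,  9.73090375e-01,
        -1.68314846e+02],
       [ 0.00000000e+00,  0.00000000e+00,  0.00000000e+00,
         1.00000000e+00]])}
```

View pics/a_scene.png

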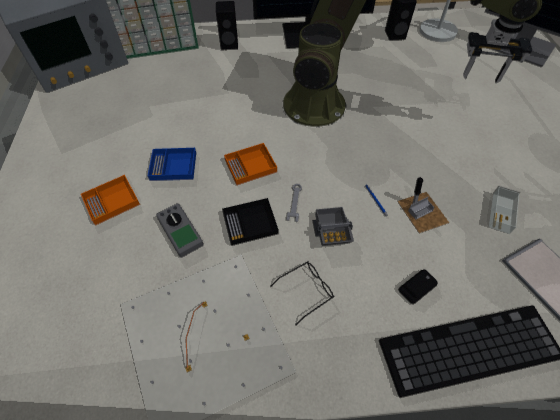

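View pics/a_top.png

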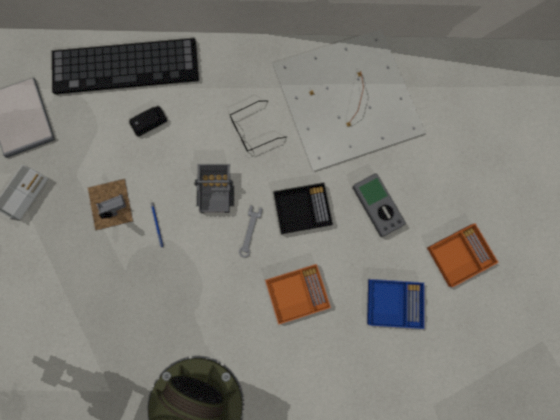

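View pics/a_wrist.png

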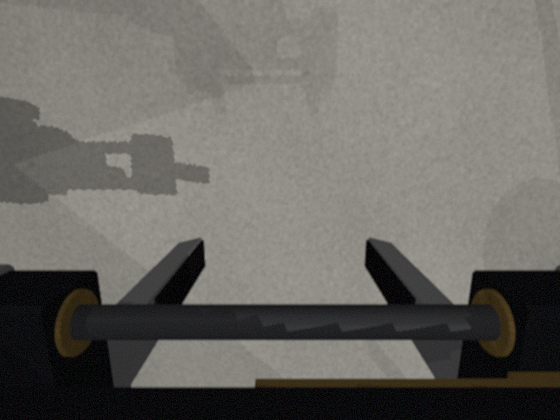

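The scene picture shows the scoop on its cork pad (422,208), the grey bin with the bar (332,227) and the black kit (250,221). The look-alikes are the blue tray (172,164), the orange trays (250,163) and (110,199), and a light grey box (500,208). In the top view the scoop is at (112,207), the bin at (214,188), the kit at (303,209), the light box at (25,192), the blue tray at (396,303) and the orange trays at (297,293) and (462,255). The wrist picture shows empty desk.

My choice is the cork-pad scoop, the grey barred bin with the brass tips, and the black tray. Next I'll check these in close crops.

Run:
```python
import pickle
from h import *
d=pickle.load(open("a.pkl","rb"))
def crop(n,x0,y0,x1,y1,s):
    im=cv2.cvtColor(d[n]["color"],cv2.COLOR_RGB2BGR)[y0:y1,x0:x1]
    return cv2.resize(im,None,fx=s,fy=s,interpolation=cv2.INTER_CUBIC)
cv2.imwrite("pics/c_top.png",crop("top",80,150,340,250,3))
cv2.imwrite("pics/c_scene.png",crop("scene",210,160,460,260,3))
c=d["top"]
for nm,u,v,z in [("pad",110,204,3),("bin",214,188,48),("kit",303,209,28),("pen",157,225,5),("wrench",250,231,3)]:
    print(nm,onz(c,u,v,z).round())
c=d["scene"]
for nm,u,v,z in [("pad",424,212,3),("bin",332,223,48),("kit",250,219,28)]:
    print(nm,onz(c,u,v,z).round())
```

```text
pad [543. 274.   3.]
bin [585. -30.  48.]
kit [ 533. -280.   28.]
pen [484. 135.   5.]
wrench [ 471. -131.    3.]
pad [550. 275.   3.]
bin [592. -35.  48.]
kit [ 543. -281.   28.]
```

View pics/c_top.png

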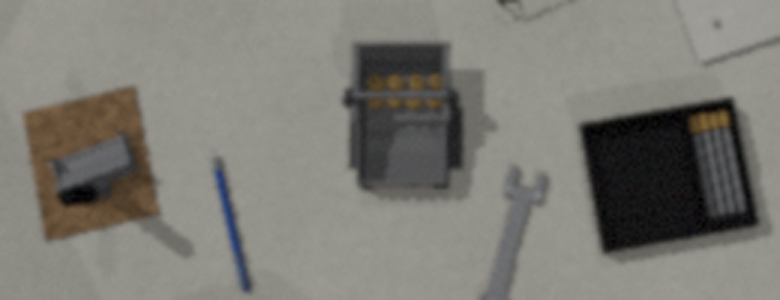

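View pics/c_scene.png

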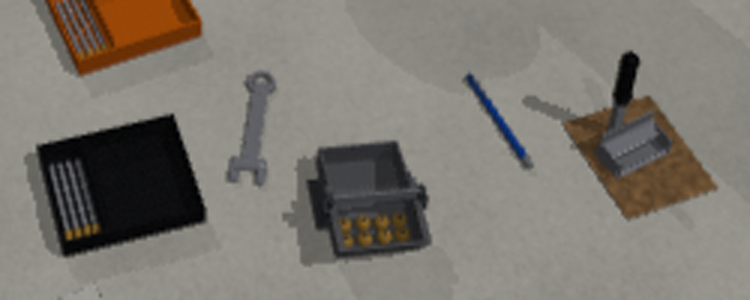

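The crops agree with the choice: the scoop stands on the cork with its nose pointing away from the robot. The bin holds 8 tips in 2 rows and has its bar. The black kit has whips on its -y side. Next I'll move the wrist camera over the scoop.

arm_command([
  {"xyz": [0.026,-0.0235,0.002],"turn": [0,0,-0.185]},
  {"xyz": [0.026,-0.0235,0.002],"turn": [0,0,-0.185]},
  {"xyz": [0.026,-0.0235,0.002],"turn": [0,0,-0.185]},
  {"xyz": [0.026,-0.0235,0.002],"turn": [0,0,-0.185]},
  {"xyz": [0.026,-0.0235,0.002],"turn": [0,0,-0.185]},
  {"xyz": [0.026,-0.0235,0.002],"turn": [0,0,-0.185]},
  {"xyz": [0.026,-0.0235,0.002],"turn": [0,0,-0.185]},
  {"xyz": [0.026,-0.0235,0.002],"turn": [0,0,-0.185]},
  {"xyz": [0.026,-0.0235,0.002],"turn": [0,0,-0.185]},
  {"xyz": [0.026,-0.0235,0.002],"turn": [0,0,-0.185]},
  {"xyz": [0.026,-0.0235,0.002],"turn": [0,0,-0.185]},
  {"xyz": [0.026,-0.0235,0.002],"turn": [0,0,-0.185]},
])

```text
clock: 1.65
eef_pos: [476.2, 242.2, 240.3]
eef_rot: [-3.141, 0.0, 0.614]
wrist_force: [0.1, 0.4, -0.3]
finger_gap: 93.9
```

```bash
cat >> h.py <<'E'
from scipy.spatial.transform import Rotation as Ro
import pickle
def wsnap(f):
    s=read_state(); c=snap("wrist",f)
    T=np.eye(4); T[:3,:3]=Ro.from_euler("xyz",s["eef_rot"]).as_matrix(); T[:3,3]=s["eef_pos"]
    W=np.linalg.inv(T@np.array(c["mount"]))
    c["rvec"]=cv2.Rodrigues(W[:3,:3])[0]; c["tvec"]=W[:3,3]
    pickle.dump(c,open(f.replace(".png",".pkl"),"wb"))
    print("clock",s["clock"],"pos",s["eef_pos"].round(1),"rot",s["eef_rot"].round(4),"j",s["joints"].round(3),"F",s["wrist_force"].round(1),"gap",round(s["finger_gap"],1)); return c
E
python3 -c "
from h import *
wsnap('pics/w1.png')"
```

```text
clock 1.65 pos [476.2 242.2 240.3] rot [-3.1415e+00  4.0000e-04  6.1370e-01] j [0.402 0.247 1.532 0.    1.363 1.359] F [ 0.1  0.4 -0.3] gap 93.9
```

View pics/w1.png

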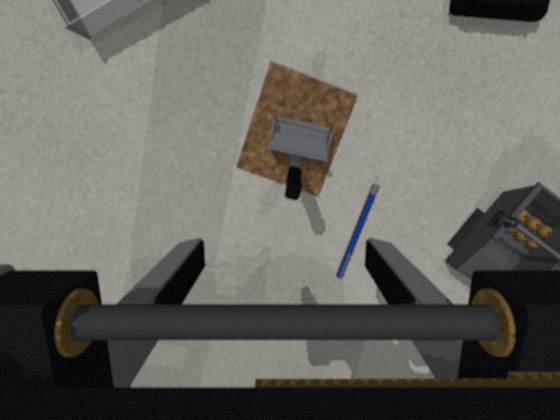

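The scoop on the pad is at (300,140) with its handle at (293,183). The pen is at (357,230) and the bin at (510,235). I'll zoom in to read the corners.

Run:
```python
from h import *
c=pickle.load(open("pics/w1.pkl","rb"))
im=cv2.cvtColor(c["color"],cv2.COLOR_RGB2BGR)
cv2.imwrite("pics/w1c.png",cv2.resize(im[55:205,225:375],None,fx=4,fy=4,interpolation=cv2.INTER_CUBIC))
```

```text
(no output)
```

View pics/w1c.png

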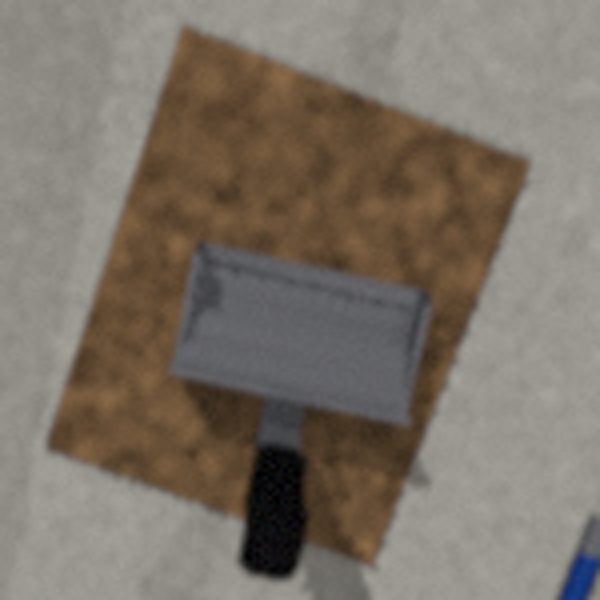

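Run:
```python
from h import *
c=pickle.load(open("pics/w1.pkl","rb"))
f=lambda u,v,z: onz(c,225+(u+.5)/4-.5,55+(v+.5)/4-.5,z)
P=[f(*p,3) for p in[(184,27),(528,160),(372,566),(50,448)]]
print("pad corners",[p.round(1)[:2] for p in P],"sides",[round(np.linalg.norm(P[i]-P[i-3]),1) for i in range(4)])
print("pad c",np.mean(P,0), "yaw",np.arctan2(*(P[0]-P[3])[1::-1]),np.arctan2(*(P[1]-P[2])[1::-1]))
B=[f(170,373,37),f(408,425,37)]; b=B[0]-B[1]
print("back",B,np.linalg.norm(b),"yaw",np.arctan2(b[1],b[0])-np.pi/2)
N=[f(203,245,23),f(430,292,23)]; n=N[0]-N[1]
print("front",N,np.linalg.norm(n),"yaw",np.arctan2(n[1],n[0])-np.pi/2)
for yaw in [np.arctan2(b[1],b[0])-np.pi/2]:
    x=np.array([np.cos(yaw),np.sin(yaw),0]); mb=np.mean(B,0); mn=np.mean(N,0)
    print("dist back-front",(mn-mb)@x,"lat",(mn-mb)@np.array([-x[1],x[0],0]))
    print("origin from back",(mb+28*x)[:2],"from front",(mn-7*x)[:2])
```

```text
pad corners [array([589.9, 341.9]), array([618.6, 237.9]), array([493.8, 203.1]), array([466.1, 307.2])] sides [np.float64(107.9), np.float64(129.6), np.float64(107.8), np.float64(128.6)]
pad c [542.1057958  272.53921613   3.        ] yaw 0.2731092416211348 0.2725106620775366
back [array([508.50577576, 288.86785045,  37.        ]), array([535.47361688, 225.38329898,  37.        ])] 68.97501526426342 yaw 0.40169594469917125
front [array([542.69662088, 301.76357695,  23.        ]), array([569.66287686, 240.89386579,  23.        ])] 66.57552627017395 yaw 0.417030873022608
dist back-front 37.02164245859435 lat -0.29505626166813564
origin from back [547.76087498 268.07301051] from front [549.73695421 268.59186242]
```

Measured sizes fit (pad 129 x 108 against 130 x 110; back wall 69 against 70). The scoop origin is about (548.5, 268.2) with yaw 0.41, so the grip is about (500, 247, 81.5). Next I'll go to a pre-grasp pose aligned with the leaning handle.

arm_command([
  {"xyz": [0.002,-0.001,-0.017],"turn": [0,0,-0.102]},
  {"xyz": [0.002,-0.001,-0.017],"turn": [0,0,-0.102]},
  {"xyz": [0.002,-0.0,-0.017],"turn": [0.04,-0.0915,0]},
  {"xyz": [0.001,-0.0,-0.017],"turn": [0.04,-0.0915,0]},
  {"xyz": [0,0,0]},
], gripper=0.2)

```text
validation failed for argument at $.de...
```

Run:
```python
from h import *
c=wsnap('pics/w2.png')
o=np.array([548.5,268.2,3.]); R=Ro.from_euler("z",.41).as_matrix()
pts=[(-53,0,78.5),(-53-6.6,0,78.5+32.3),(-28,35,34),(-28,-35,34),(7,35,20),(7,-35,20),(10.5,35,0),(10.5,-35,0)]
p=proj(c,[o+R@np.array(q) for q in pts]); print(p.round(1).tolist())
im=cv2.cvtColor(c["color"],cv2.COLOR_RGB2BGR)
for q in p: cv2.circle(im,tuple(int(round(a)) for a in q),2,(0,255,0),-1)
cv2.imwrite("pics/w2b.png",im)
```

```text
clock 1.7 pos [478.4 240.  240.4] rot [3.1407e+00 1.0000e-04 6.0240e-01] j [ 3.970e-01  2.490e-01  1.530e+00 -1.000e-03  1.363e+00  1.365e+00] F [ 1.6 -1.9 -0.4] gap 94.0
[[290.5, 181.2], [289.8, 192.9], [263.6, 148.2], [324.3, 160.2], [269.8, 117.2], [329.4, 129.2], [271.0, 115.1], [327.8, 126.6]]
```

View pics/w2b.png

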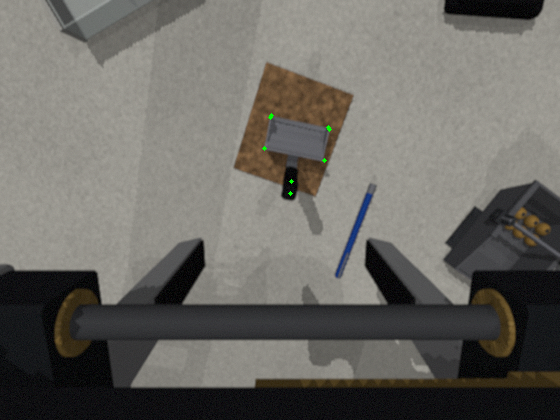

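The model points land on the scoop's back wall, rim and handle. The move call was refused, probably over the row format, and the arm may still have been settling. I'll re-read the state.

Run:
```python
from h import *
c=wsnap('pics/w3.png');c=wsnap('pics/w3.png')
```

```text
clock 1.75 pos [477.1 241.3 240.1] rot [3.1413e+00 4.0000e-04 6.1270e-01] j [ 0.4    0.248  1.531 -0.     1.363  1.358] F [-0.5 -0.1 -0.3] gap 93.9
clock 1.8 pos [476.  242.3 240.1] rot [-3.1414e+00  7.0000e-04  6.1830e-01] j [0.402 0.247 1.533 0.    1.363 1.355] F [-0.7 -0.9 -0.3] gap 93.8
```

arm_command([
  {"xyz": [0.002,-0.001,-0.017],"turn": [0,0,-0.105]},
  {"xyz": [0.002,-0.001,-0.017],"turn": [0,0,-0.105]},
  {"xyz": [0.002,-0.001,-0.017],"turn": [0.04,-0.0915,0]},
  {"xyz": [0.002,0.0,-0.017],"turn": [0.04,-0.0915,0]},
  {"xyz": [0,0,0],"turn": [0,0,0]},
], gripper=0.2)

```text
clock: 2.48
eef_pos: [481.8, 240.4, 171.7]
eef_rot: [-3.141, -0.197, 0.412]
wrist_force: [0.1, 0.1, 1.6]
finger_gap: 75.1
```

Run:
```python
from h import *
c=wsnap('pics/w4.png')
o=np.array([548.5,268.2,3.]); R=Ro.from_euler("z",.41).as_matrix()
pts=[(-53,0,78.5),(-53-6.6,0,78.5+32.3),(-28,35,34),(-28,-35,34),(7,35,20),(7,-35,20),(10.5,35,0),(10.5,-35,0)]
p=proj(c,[o+R@np.array(q) for q in pts]); print(p.round(1).tolist())
im=cv2.cvtColor(c["color"],cv2.COLOR_RGB2BGR)
for q in p: cv2.circle(im,tuple(int(round(a)) for a in q),2,(0,255,0),-1)
cv2.imwrite("pics/w4b.png",im)
```

```text
clock 2.475 pos [481.8 240.4 171.7] rot [-3.1412 -0.1971  0.4125] j [0.393 0.211 1.754 0.005 0.979 1.549] F [0.1 0.1 1.6] gap 75.1
[[285.8, 216.7], [286.0, 227.9], [249.4, 188.5], [322.0, 188.7], [250.9, 154.1], [320.6, 154.3], [252.8, 153.6], [318.6, 153.7]]
```

View pics/w4b.png

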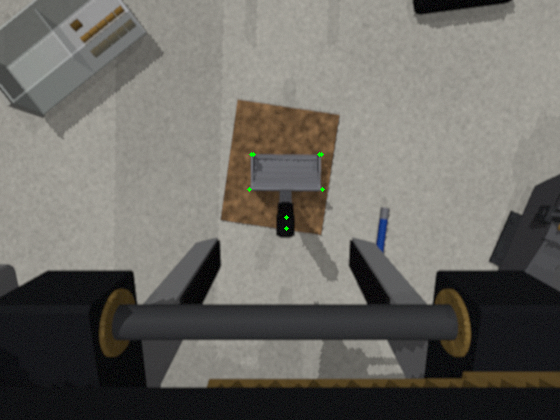

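The overlay sits right on the scoop and handle, so I'll descend along the handle axis and close.

arm_command([
  {"xyz": [0.0045,0.0019,-0.0247],"turn": [0,0,0]},
  {"xyz": [0.0045,0.0019,-0.0247],"turn": [0,0,0]},
  {"xyz": [0.0045,0.0019,-0.0247],"turn": [0,0,0]},
  {"xyz": [0.0045,0.0019,-0.0247],"turn": [0,0,0]},
  {"xyz": [0,0,0],"turn": [0,0,0]},
])

```text
clock: 3.15
eef_pos: [501.2, 248.0, 72.9]
eef_rot: [-3.141, -0.196, 0.411]
wrist_force: [0.7, 0.3, 1.1]
finger_gap: 75.3
```

arm_command([
  {"xyz": [0,0,0],"turn": [0,0,0]},
  {"xyz": [0,0,0],"turn": [0,0,0]},
  {"xyz": [0,0,0],"turn": [0,0,0]},
  {"xyz": [0,0,0],"turn": [0,0,0]},
  {"xyz": [0,0,0],"turn": [0,0,0]},
  {"xyz": [0,0,0],"turn": [0,0,0]},
  {"xyz": [0,0,0],"turn": [0,0,0]},
], gripper=1.0, force=55)

```text
clock: 4.03
eef_pos: [501.5, 247.7, 73.6]
eef_rot: [-3.141, -0.2, 0.41]
wrist_force: [-0.6, -0.0, -0.1]
finger_gap: 14.0
```

Run:
```python
from h import *
c=wsnap('pics/w5.png')
```

```text
clock 4.025 pos [501.5 247.7  73.6] rot [-3.1411 -0.1996  0.4098] j [0.391 0.387 1.783 0.006 0.773 1.549] F [-0.6 -0.  -0.1] gap 14.0
```

View pics/w5.png

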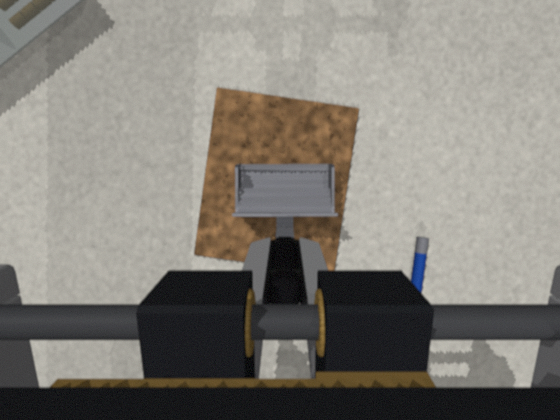

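Run:
```python
from h import *
c=pickle.load(open("pics/w5.pkl","rb"))
im=cv2.cvtColor(c["color"],cv2.COLOR_RGB2BGR)
cv2.imwrite("pics/w5c.png",cv2.resize(im[150:270,220:350],None,fx=5,fy=5,interpolation=cv2.INTER_CUBIC))
```

```text
(no output)
```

View pics/w5c.png

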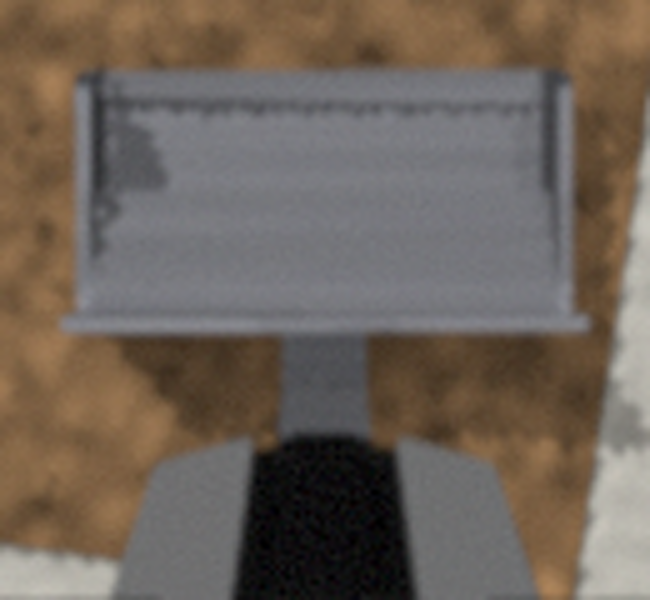

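arm_command([
  {"xyz": [0,0,0.03],"turn": [0,0,0]},
  {"xyz": [0,0,0.045],"turn": [0,0,0]},
  {"xyz": [-0.01,-0.03,0.04],"turn": [0,0,0]},
  {"xyz": [-0.01,-0.04,0.02],"turn": [0,0,-0.06]},
  {"xyz": [-0.015,-0.04,0],"turn": [0,0,-0.08]},
  {"xyz": [-0.015,-0.04,0],"turn": [0,0,-0.08]},
  {"xyz": [-0.015,-0.04,0],"turn": [0,0,-0.08]},
  {"xyz": [-0.015,-0.04,0],"turn": [0,0,-0.08]},
  {"xyz": [-0.01,-0.045,0],"turn": [0,0,-0.06]},
  {"xyz": [0,0,0],"turn": [0,0,0]},
  {"xyz": [0,0,0],"turn": [0,0,0]},
])

```text
clock: 5.45
eef_pos: [411.5, -27.0, 208.6]
eef_rot: [-3.141, -0.2, -0.03]
wrist_force: [0.4, 0.0, -2.1]
finger_gap: 13.8
```

Run:
```python
from h import *
c=wsnap('pics/w6.png')
```

```text
clock 5.45 pos [411.5 -27.  208.6] rot [-3.1409 -0.1995 -0.0303] j [-0.173 -0.125  2.015  0.033  1.055  1.415] F [ 0.4  0.  -2.1] gap 13.8
```

View pics/w6.png

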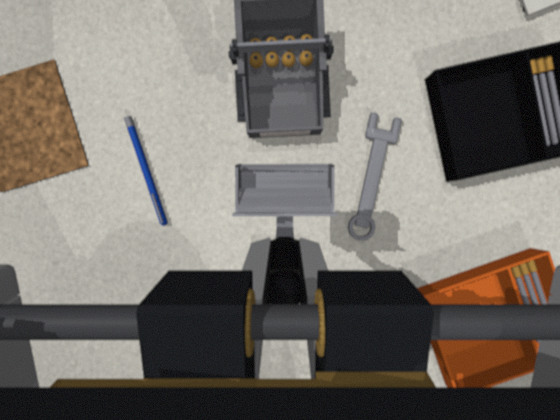

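The bin is at (282,65) with the bar at row 45, the far tips seen beyond it at row 42, and near tips at row 58. The wrench is at (375,170), the kit at (490,115), and the held scoop at (284,190).

Run:
```python
from h import *
c=pickle.load(open("pics/w6.pkl","rb"))
im=cv2.cvtColor(c["color"],cv2.COLOR_RGB2BGR)
cv2.imwrite("pics/w6c.png",cv2.resize(im[0:145,215:350],None,fx=5,fy=5,interpolation=cv2.INTER_CUBIC)[:600*2])
```

```text
(no output)
```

View pics/w6c.png

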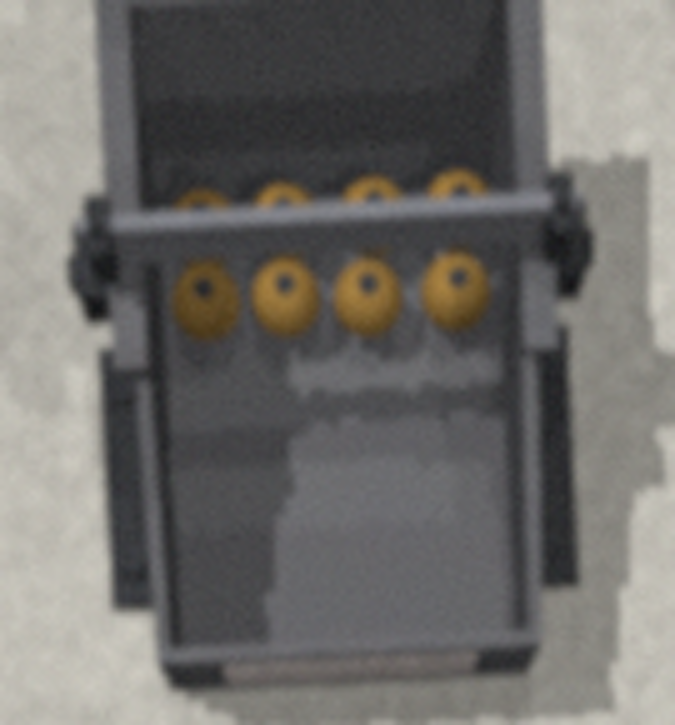

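```bash
cat > fit.py <<'E'
from h import *
from scipy.optimize import least_squares
def fit(c,model,pix,x0):
    model=np.array(model,float);pix=np.array(pix,float)
    W=np.array([onz(c,*p,m[2]) for p,m in zip(pix,model)])
    def r(v): 
        R=Ro.from_euler("z",v[2]).as_matrix(); return ((model@R.T)[:,:2]+v[:2]-W[:,:2]).ravel()
    s=least_squares(r,x0); print("pose",s.x.round(3)); print(s.fun.reshape(-1,2).round(1).tolist()); return s.x
E
python3 - <<'E'
from fit import *
c=pickle.load(open("pics/w6.pkl","rb"))
k=lambda u,v:(215+(u+.5)/5-.5,(v+.5)/5-.5)
model=[(-34,39,48),(-34,42,48),(-34,-39,48),(-34,-42,48),(-80,42,32),(-80,-42,32),(1.5,39,62),(1.5,-39,62)]
pix=[k(146,370),k(115,370),k(525,348),k(557,348),k(163,660),k(537,648),k(145,215),k(525,197)]
fit(c,model,pix,[590,-30,0])
# tip near row centres at z=12
for p in [(206,300),(285,296),(368,296),(456,291)]: print(onz(c,*k(*p),12).round(1))
# scoop in w5: tool pose, corners
c=pickle.load(open("pics/w5.pkl","rb"))
k=lambda u,v:(220+(u+.5)/5-.5,150+(v+.5)/5-.5)
m=[(-28,36,37),(-28,-36,37),(7,35,23),(7,-35,23),(-28,35,23),(-28,-35,23)]
fit(c,m[:2]+m[2:4],[k(62,325),k(588,325),k(78,75),k(570,75)],[548,268,.4])
B=[onz(c,*k(62,325),37),onz(c,*k(588,325),37)];print(np.linalg.norm(B[0]-B[1]))
E
```

```text
pose [ 6.06375e+02 -2.94220e+01  1.30000e-02]
[[-5.0, -0.7], [-5.3, -4.1], [-6.1, -0.3], [-5.9, 3.3], [4.9, 1.5], [5.9, -1.1], [5.9, 2.2], [5.7, -0.8]]
[ 6.064e+02 -4.000e-01  1.200e+01]
[606.8 -18.4  12. ]
[606.2 -37.3  12. ]
[606.7 -57.4  12. ]
pose [5.48436e+02 2.68026e+02 4.10000e-01]
[[-0.6, 1.0], [0.3, -1.0], [-0.0, 0.4], [0.4, -0.3]]
69.84925014811834
```

The scoop fit is good. The bin fit disagrees by about 5 mm at the wall step, so I'll overlay the model to find out why.

Run:
```python
from fit import *
c=pickle.load(open("pics/w6.pkl","rb"))
k=lambda u,v:(215+(u+.5)/5-.5,(v+.5)/5-.5)
im=cv2.cvtColor(c["color"],cv2.COLOR_RGB2BGR)
im=cv2.resize(im[0:145,215:350],None,fx=5,fy=5,interpolation=cv2.INTER_CUBIC)
p=fit(c,[(-80,42,32),(-80,-42,32),(1.5,39,62),(1.5,-39,62)],[k(163,660),k(537,648),k(145,215),k(525,197)],[590,-30,0])
R=Ro.from_euler("z",p[2]).as_matrix()
def L(a,b,col):
    q=proj(c,[R@np.array(v,float)+[p[0],p[1],0] for v in(a,b)])
    q=[(int((u-215+.5)*5),int((v+.5)*5)) for u,v in q]; cv2.line(im,*q,col,1)
for s in(1,-1):
    L((-34,39*s,48),(50,39*s,48),(0,255,0));L((-34,42*s,48),(50,42*s,48),(0,255,0));L((-34,39*s,48),(-34,42*s,48),(0,255,0))
    L((-34,39*s,48),(-34,39*s,32),(0,255,255)); L((-77,39*s,32),(-34,39*s,32),(0,255,0)); L((-77,39*s,4),(31.5,39*s,4),(255,0,0))
for x,z in((-80,32),(-77,32),(-1.5,62),(1.5,62),(-1.5,48)): L((x,-42,z),(x,42,z),(0,0,255))
for x in(-77,31.5): L((x,-39,4),(x,39,4),(255,0,0))
cv2.imwrite("pics/w6o.png",im)
```

```text
pose [ 6.0081e+02 -3.0093e+01  7.0000e-03]
[[-0.4, 1.3], [0.1, -1.4], [0.5, 1.5], [-0.1, -1.5]]
```

View pics/w6o.png

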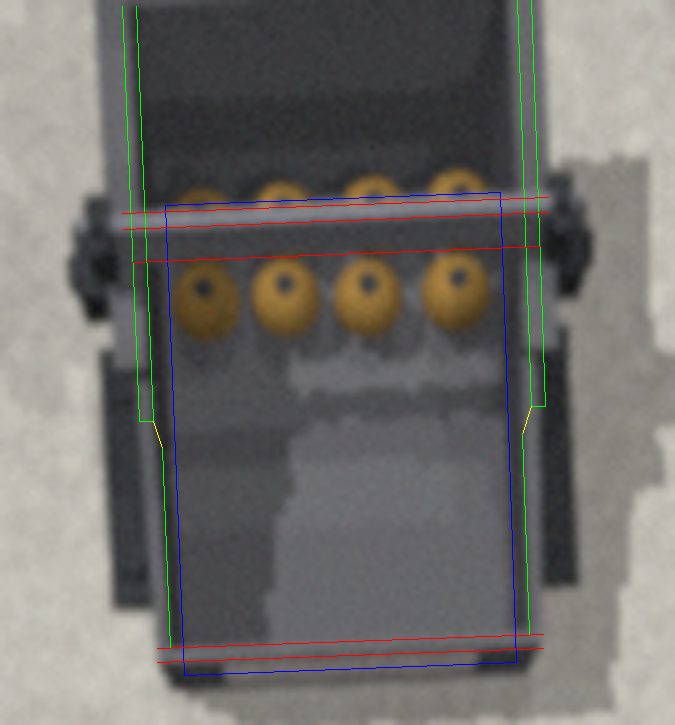

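The bar and near wall fit at (600.8, -30.1), yaw 0.007. The step has probably a sloped transition. I'll take a second, nearer view for confirmation.

arm_command([
  {"xyz": [0.02,-0.0015,-0.007],"turn": [0,0,0.0185]},
  {"xyz": [0.02,-0.0015,-0.007],"turn": [0,0,0.0185]},
  {"xyz": [0,0,0],"turn": [0,0,0]},
  {"xyz": [0,0,0],"turn": [0,0,0]},
])

```text
clock: 6.0
eef_pos: [451.1, -29.6, 194.6]
eef_rot: [-3.141, -0.199, 0.008]
wrist_force: [-0.0, 0.2, -2.0]
finger_gap: 13.8
```

Run:
```python
from h import *
c=wsnap('pics/w7.png')
im=cv2.cvtColor(c["color"],cv2.COLOR_RGB2BGR)
cv2.imwrite("pics/w7c.png",cv2.resize(im[20:220,210:360],None,fx=4,fy=4,interpolation=cv2.INTER_CUBIC)[:600*2])
cv2.imwrite("pics/w7k.png",im)
```

```text
clock 6.0 pos [451.1 -29.6 194.6] rot [-3.141  -0.1992  0.0076] j [-0.167 -0.012  1.944  0.041  1.014  1.378] F [-0.   0.2 -2. ] gap 13.8
```

View pics/w7c.png

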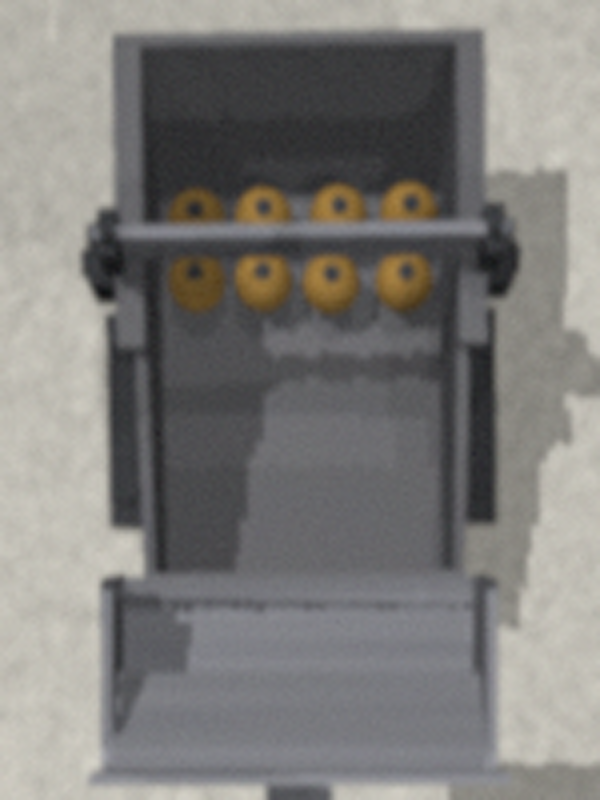

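View pics/w7k.png

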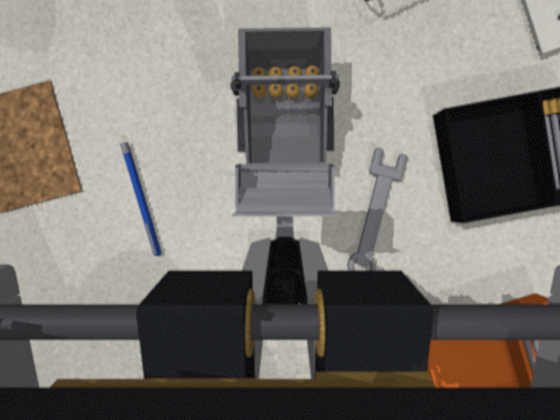

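Run:
```python
from fit import *
c=pickle.load(open("pics/w7.pkl","rb"))
k=lambda u,v:(210+(u+.5)/4-.5,20+(v+.5)/4-.5)
p=fit(c,[(50.5,39,48),(50.5,-39,48),(1.5,42,62),(1.5,-42,62),(-1.5,42,62),(-1.5,-42,62)],[k(140,44),k(457,43),k(125,226),k(480,221),k(125,240),k(480,236)],[590,-30,0])
for q in [(197,280),(264,282),(330,282),(404,280)]: print("near tip rel",(onz(c,*k(*q),12)-[p[0],p[1],0]).round(1))
q=fit(c,[(-28,36,124),(-28,-36,124),(7,35,110),(7,-35,110)],[k(92,775),k(505,775),k(103,585),k(495,585)],[500,-30,0])
s=np.array([451.1,-29.6]); print("pred scoop",s+[51.1*np.cos(.0076),51.1*np.sin(.0076)])
```

```text
pose [ 6.00902e+02 -2.92440e+01  1.90000e-02]
[[-0.5, -0.3], [0.1, -0.2], [-0.0, 0.1], [-0.2, 0.2], [0.3, 0.1], [0.3, 0.1]]
near tip rel [ 5.3 28.8 12. ]
near tip rel [ 4.9 10.4 12. ]
near tip rel [ 5.  -7.8 12. ]
near tip rel [  5.7 -28.1  12. ]
pose [ 5.03516e+02 -2.92450e+01  7.00000e-03]
[[1.5, -3.7], [1.4, 3.7], [-1.4, -4.6], [-1.5, 4.6]]
pred scoop [502.19852424 -29.21164374]
```

Bin: x 600.9, y about -29.5, yaw about 0.015 from the two views. I'll move over the free part and part-way down, then check the lateral fit.

arm_command([
  {"xyz": [0.033,-0.0005,0],"turn": [0,0,0.008]},
  {"xyz": [0.032,0,-0.02],"turn": [0,0,0]},
  {"xyz": [0,0,-0.03],"turn": [0,0,0]},
  {"xyz": [0,0,-0.03],"turn": [0,0,0]},
  {"xyz": [0,0,0],"turn": [0,0,0]},
  {"xyz": [0,0,0],"turn": [0,0,0]},
])

```text
clock: 6.8
eef_pos: [517.0, -30.7, 116.2]
eef_rot: [-3.141, -0.202, 0.015]
wrist_force: [0.3, 0.2, -1.8]
finger_gap: 14.1
```

Run:
```python
from h import *
c=wsnap('pics/w8.png')
im=cv2.cvtColor(c["color"],cv2.COLOR_RGB2BGR)
cv2.imwrite("pics/w8c.png",cv2.resize(im[60:260,190:380],None,fx=3,fy=3,interpolation=cv2.INTER_CUBIC))
c=snap("scene","pics/s8.png")
im=cv2.cvtColor(c["color"],cv2.COLOR_RGB2BGR)
cv2.imwrite("pics/s8c.png",cv2.resize(im[140:280,260:420],None,fx=4,fy=4,interpolation=cv2.INTER_CUBIC))
```

```text
clock 6.8 pos [517.  -30.7 116.2] rot [-3.1414 -0.2015  0.0149] j [-0.146  0.238  1.866  0.044  0.839  1.384] F [ 0.3  0.2 -1.8] gap 14.1
```

View pics/w8c.png

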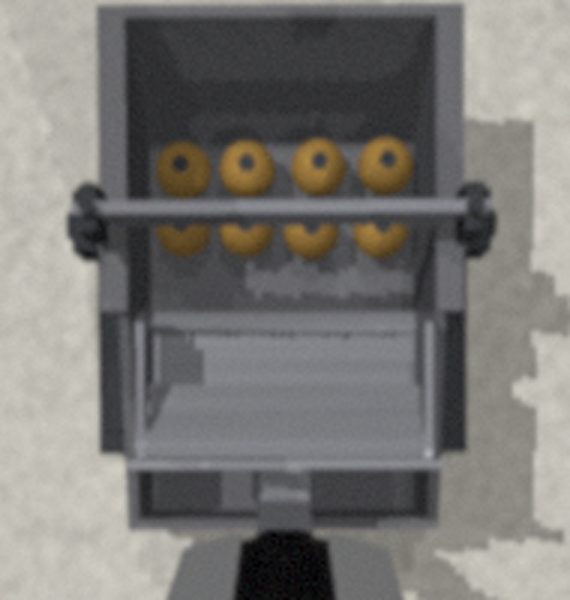

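View pics/s8c.png

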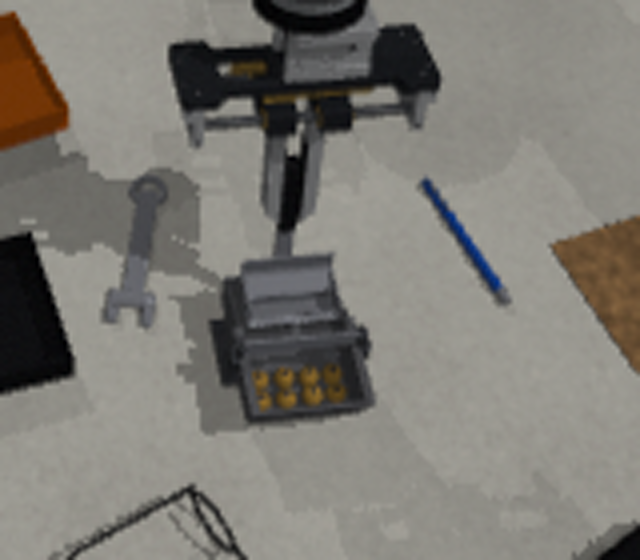

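The scoop is centred in the bin: its back wall spans crop columns 128-440 and the near wall 128-438. Now down to the floor.

arm_command([
  {"xyz": [0,0,-0.02],"turn": [0,0,0]},
  {"xyz": [0,0,-0.014],"turn": [0,0,0]},
  {"xyz": [0,0,-0.004],"turn": [0,0,0]},
  {"xyz": [0,0,-0.001],"turn": [0,0,0]},
  {"xyz": [0,0,0],"turn": [0,0,0]},
])

```text
clock: 7.52
eef_pos: [519.0, -31.0, 77.7]
eef_rot: [3.141, -0.207, 0.015]
wrist_force: [8.6, -0.9, 1.5]
finger_gap: 14.0
```

arm_command([
  {"xyz": [0,0,-0.001],"turn": [0,0,0]},
  {"xyz": [0,0,-0.0005],"turn": [0,0,0]},
  {"xyz": [0,0,0],"turn": [0,0,0]},
])

```text
clock: 7.9
eef_pos: [519.2, -31.1, 76.6]
eef_rot: [3.141, -0.207, 0.015]
wrist_force: [8.7, 1.1, 5.1]
finger_gap: 14.1
```

Contact is pushing +x at 8.6 N, so the scoop's rear is brushing the near wall. I'll shift forward 8 mm before lowering further.

arm_command([
  {"xyz": [0.004,0,0.001],"turn": [0,0,0]},
  {"xyz": [0.004,0,0],"turn": [0,0,0]},
  {"xyz": [0,0,0],"turn": [0,0,0]},
])

```text
clock: 8.28
eef_pos: [524.4, -30.7, 74.9]
eef_rot: [-3.141, -0.199, 0.015]
wrist_force: [-0.5, -0.4, -1.3]
finger_gap: 13.9
```

Run:
```python
from h import *
c=wsnap('pics/w9.png')
im=cv2.cvtColor(c["color"],cv2.COLOR_RGB2BGR)
cv2.imwrite("pics/w9c.png",cv2.resize(im[60:260,190:380],None,fx=3,fy=3,interpolation=cv2.INTER_CUBIC))
```

```text
clock 8.275 pos [524.4 -30.7  74.9] rot [-3.141  -0.199   0.0148] j [-0.144  0.32   1.875  0.047  0.751  1.381] F [-0.5 -0.4 -1.3] gap 13.9
```

View pics/w9c.png

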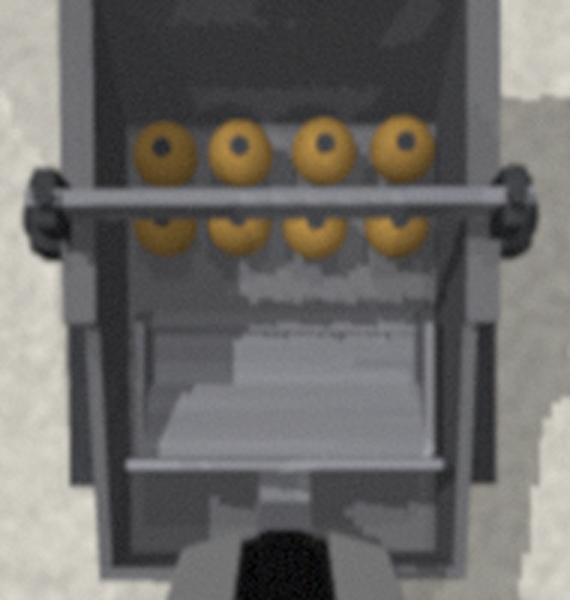

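It's free now and hasn't slipped in the grip (back edge row 465, nose row 320, as before). Lower to a light floor contact.

arm_command([
  {"xyz": [0,0,-0.001],"turn": [0,0,0]},
  {"xyz": [0,0,-0.0005],"turn": [0,0,0]},
  {"xyz": [0,0,0],"turn": [0,0,0]},
])

```text
clock: 8.7
eef_pos: [524.3, -30.7, 74.6]
eef_rot: [-3.141, -0.2, 0.015]
wrist_force: [-11.8, 1.6, 17.0]
finger_gap: 13.5
```

arm_command([
  {"xyz": [0,0,0.0006],"turn": [0,0,0]},
  {"xyz": [0.004,0.0001,0],"turn": [0,0,0]},
  {"xyz": [0.004,0.0001,0],"turn": [0,0,0]},
  {"xyz": [0.004,0.0001,0],"turn": [0,0,0]},
  {"xyz": [0.004,0.0001,0],"turn": [0,0,0]},
  {"xyz": [0.004,0.0001,0],"turn": [0,0,0]},
  {"xyz": [0.004,0.0001,0],"turn": [0,0,0]},
  {"xyz": [0.004,0,0],"turn": [0,0,0]},
])

```text
clock: 9.7
eef_pos: [552.3, -30.2, 74.7]
eef_rot: [-3.141, -0.199, 0.015]
wrist_force: [0.8, 0.3, -1.9]
finger_gap: 13.9
```

Run:
```python
from h import *
c=wsnap('pics/w10.png')
im=cv2.cvtColor(c["color"],cv2.COLOR_RGB2BGR)
cv2.imwrite("pics/w10c.png",cv2.resize(im[60:260,190:380],None,fx=3,fy=3,interpolation=cv2.INTER_CUBIC))
```

```text
clock 9.7 pos [552.3 -30.2  74.7] rot [-3.1411 -0.1989  0.0148] j [-0.135  0.373  1.799  0.043  0.773  1.393] F [ 0.8  0.3 -1.9] gap 13.9
```

View pics/w10c.png

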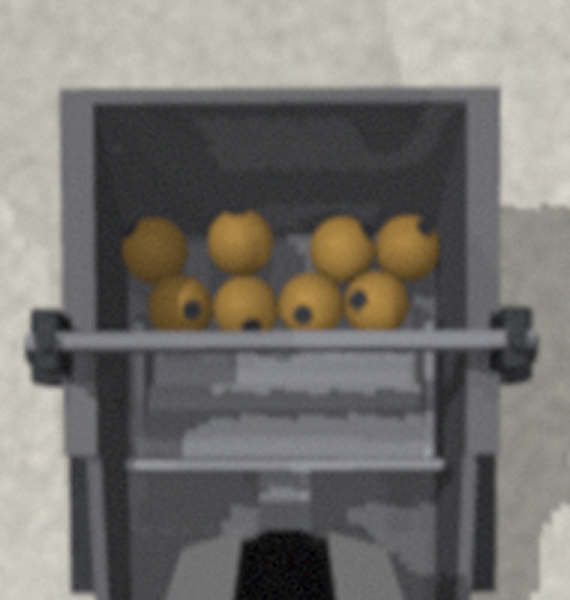

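The tips are being pushed to the far wall: near row at crop row 305 against the nose, far row at 245. I'll press slightly and go on.

arm_command([
  {"xyz": [0.002,0,-0.0005],"turn": [0,0,0]},
  {"xyz": [0.002,0,0],"turn": [0,0,0]},
  {"xyz": [0.002,0.0001,0],"turn": [0,0,0]},
  {"xyz": [0.002,0,0],"turn": [0,0,0]},
  {"xyz": [0.002,0,0],"turn": [0,0,0]},
  {"xyz": [0.002,0.0001,0],"turn": [0,0,0]},
])

```text
clock: 10.5
eef_pos: [562.3, -30.2, 75.3]
eef_rot: [-3.141, -0.194, 0.015]
wrist_force: [-45.5, -1.4, 48.9]
finger_gap: 13.7
```

Run:
```python
from h import *
c=wsnap('pics/w11.png')
im=cv2.cvtColor(c["color"],cv2.COLOR_RGB2BGR)
cv2.imwrite("pics/w11c.png",cv2.resize(im[60:260,190:380],None,fx=3,fy=3,interpolation=cv2.INTER_CUBIC))
```

```text
clock 10.5 pos [562.3 -30.2  75.3] rot [-3.1413 -0.1942  0.0155] j [-0.132  0.394  1.767  0.04   0.789  1.398] F [-45.5  -1.4  48.9] gap 13.7
```

View pics/w11c.png

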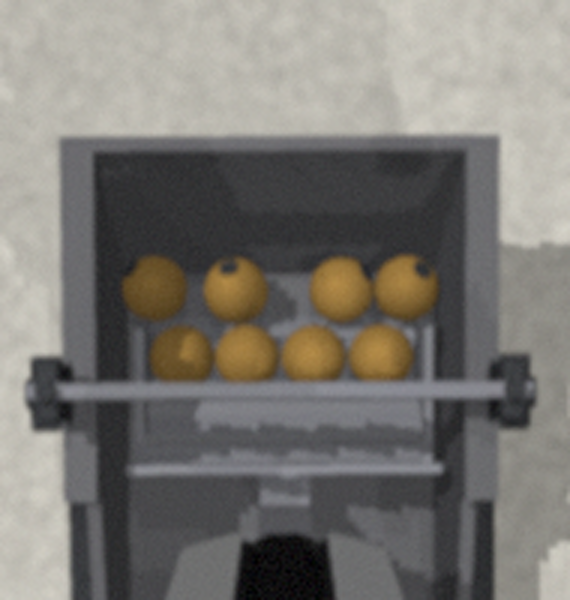

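Force has risen (-45 N in x, 49 N in z), so I'll ease off, then check by projection whether the first row already lies in the trough.

arm_command([
  {"xyz": [-0.001,0,0.0008],"turn": [0,0,0]},
  {"xyz": [-0.001,0,0],"turn": [0,0,0]},
  {"xyz": [0,0,0],"turn": [0,0,0]},
])

```text
clock: 10.92
eef_pos: [561.7, -30.1, 75.0]
eef_rot: [-3.141, -0.198, 0.015]
wrist_force: [-15.5, -1.2, 16.7]
finger_gap: 13.6
```

```bash
cat >> h.py <<'E'
def scoopR(s):
    R=Ro.from_euler("xyz",s["eef_rot"]).as_matrix()
    # scoop frame in tool frame at grasp
    Rg=Ro.from_euler("xyz",[-3.1411,-.1996,.4098]).as_matrix(); Rs=Ro.from_euler("z",.41).as_matrix()
    Rel=Rg.T@Rs; t=Rg.T@(np.array([548.44,268.03,3.])-np.array([501.5,247.7,73.6]))
    return R@Rel, s["eef_pos"]+R@t
E
cat > look.py <<'E'
from h import *
import sys
n=sys.argv[1]
s=read_state(); c=wsnap(f'pics/{n}.png')
R,o=scoopR(s); print("scoop o",o.round(1),"level err",np.degrees(np.arcsin(R[2,:2])).round(1))
im=cv2.cvtColor(c["color"],cv2.COLOR_RGB2BGR)
x0,y0,x1,y1,k=190,60,380,260,3
out=cv2.resize(im[y0:y1,x0:x1],None,fx=k,fy=k,interpolation=cv2.INTER_CUBIC)
def d(pts,col,r=2):
    for q in proj(c,[o+R@np.array(p,float) for p in pts]): cv2.circle(out,tuple(int(round((a-b+.5)*k)) for a,b in zip(q,(x0,y0))),r,col,-1)
d([(0,y,9.8) for y in(-24.7,-8.2,8.2,24.7)],(255,0,255))
d([(7,35,20),(7,-35,20),(-28,35,34),(-28,-35,34),(10.5,34,0),(10.5,-34,0)],(0,255,0))
cv2.imwrite(f'pics/{n}c.png',out)
E
python3 look.py w12
```

```text
clock 10.925 pos [561.7 -30.1  75. ] rot [-3.1414 -0.1981  0.0152] j [-0.132  0.391  1.772  0.041  0.783  1.397] F [-15.5  -1.2  16.7] gap 13.6
scoop o [612.8 -29.4   4.4] level err [-0.1 -0. ]
```

View pics/w12c.png

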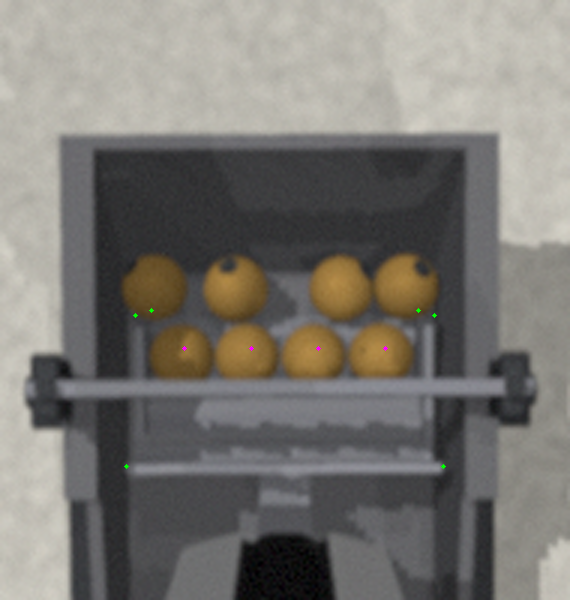

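The model's trough points (magenta) coincide with four tips, so exactly one row sits in the trough. The other four lie at the far wall, ahead of the nose. I'll draw back a little, tip the nose up and level it to settle.

arm_command([
  {"xyz": [-0.003,0,0.0005],"turn": [0,0,0]},
  {"xyz": [-0.0025,0,0.0005],"turn": [0,0,0]},
  {"xyz": [-0.0034,0,-0.0007],"turn": [0,-0.05,0]},
  {"xyz": [-0.0034,0,-0.0007],"turn": [0,-0.05,0]},
  {"xyz": [0,0,0],"turn": [0,0,0]},
  {"xyz": [0.0034,0,0.001],"turn": [0,0.05,0]},
  {"xyz": [0.0034,0,0.001],"turn": [0,0.05,0]},
  {"xyz": [0,0,0],"turn": [0,0,0]},
  {"xyz": [0,0,0],"turn": [0,0,0]},
])

```text
clock: 12.1
eef_pos: [556.7, -29.9, 75.8]
eef_rot: [-3.141, -0.2, 0.015]
wrist_force: [-0.6, -0.2, -2.8]
finger_gap: 13.6
```

```bash
python3 look.py w13
```

```text
clock 12.1 pos [556.7 -29.9  75.8] rot [-3.1411 -0.1996  0.0148] j [-0.133  0.38   1.786  0.042  0.778  1.395] F [-0.6 -0.2 -2.8] gap 13.6
scoop o [607.9 -29.2   5.2] level err [0. 0.]
```

View pics/w13c.png

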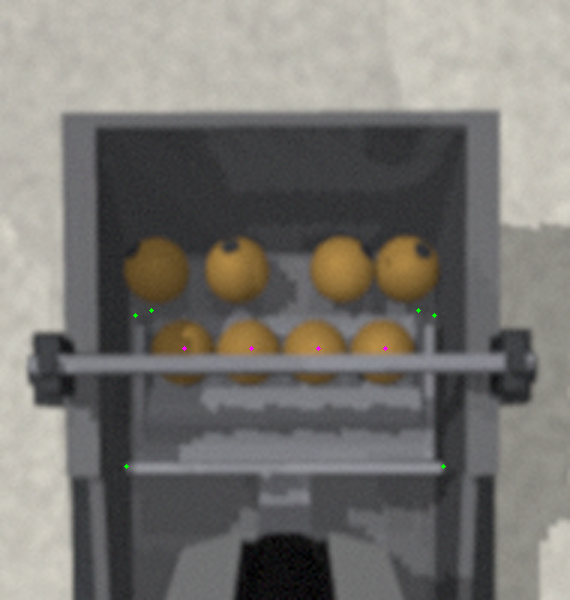

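All four are settled in the trough, with Fz -2.8 N against about -2.0 N empty. Now I'll raise below the bar level, then move forward so the bar lies over the shelf.

arm_command([
  {"xyz": [0,0,0.005],"turn": [0,0,0]},
  {"xyz": [0,0,0.007],"turn": [0,0,0]},
  {"xyz": [0,0,0.006],"turn": [0,0,0]},
  {"xyz": [0,0,0.001],"turn": [0,0,0]},
  {"xyz": [0.003,0,0],"turn": [0,0,0]},
  {"xyz": [0.004,0,0],"turn": [0,0,0]},
  {"xyz": [0.003,0,0],"turn": [0,0,0]},
  {"xyz": [0,0,0],"turn": [0,0,0]},
  {"xyz": [0,0,0],"turn": [0,0,0]},
])

```text
clock: 13.28
eef_pos: [566.9, -30.0, 95.0]
eef_rot: [-3.141, -0.199, 0.015]
wrist_force: [0.3, -0.4, -2.8]
finger_gap: 13.5
```

```bash
python3 look.py w14
```

```text
clock 13.275 pos [566.9 -30.   95. ] rot [-3.1411 -0.1995  0.0148] j [-0.131  0.371  1.745  0.04   0.829  1.401] F [ 0.3 -0.4 -2.8] gap 13.5
scoop o [618.  -29.3  24.4] level err [-0.  0.]
```

View pics/w14c.png

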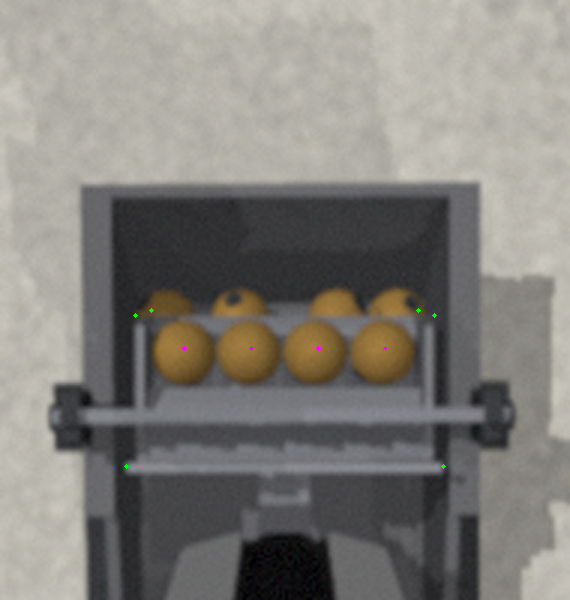

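Bar lies over the shelf, behind the tips (bar row 414, tips row 352, back wall row 467). Raise to the bar.

arm_command([
  {"xyz": [0,0,0.0015],"turn": [0,0,0]},
  {"xyz": [0,0,0.0012],"turn": [0,0,0]},
  {"xyz": [0,0,0],"turn": [0,0,0]},
])

```text
clock: 13.7
eef_pos: [567.0, -30.0, 98.0]
eef_rot: [-3.141, -0.2, 0.015]
wrist_force: [-0.2, 0.3, -2.2]
finger_gap: 13.4
```

arm_command([
  {"xyz": [0,0,0.0006],"turn": [0,0,0]},
  {"xyz": [0,0,0],"turn": [0,0,0]},
])

```text
clock: 13.95
eef_pos: [567.0, -30.0, 98.5]
eef_rot: [-3.141, -0.2, 0.015]
wrist_force: [0.3, -0.4, -2.3]
finger_gap: 13.7
```

arm_command([
  {"xyz": [0,0,0.0005],"turn": [0,0,0]},
  {"xyz": [0,0,0],"turn": [0,0,0]},
])

```text
clock: 14.2
eef_pos: [566.9, -30.0, 98.8]
eef_rot: [-3.141, -0.2, 0.015]
wrist_force: [0.7, -0.5, -3.5]
finger_gap: 13.9
```

Rim is at the bar with light contact. Draw back along it.

arm_command([
  {"xyz": [-0.0025,0,-0.0002],"turn": [0,0,0]},
  {"xyz": [-0.0035,0,0],"turn": [0,0,0]},
  {"xyz": [-0.0035,-0.0001,0],"turn": [0,0,0]},
  {"xyz": [-0.0035,0,0],"turn": [0,0,0]},
  {"xyz": [-0.0035,-0.0001,0],"turn": [0,0,0]},
  {"xyz": [-0.0035,0,0],"turn": [0,0,0]},
  {"xyz": [-0.0035,-0.0001,0],"turn": [0,0,0]},
  {"xyz": [-0.0035,0,0],"turn": [0,0,0]},
  {"xyz": [-0.0035,-0.0001,0],"turn": [0,0,0]},
  {"xyz": [-0.0035,0,0],"turn": [0,0,0]},
  {"xyz": [-0.002,0,0],"turn": [0,0,0]},
  {"xyz": [0,0,0],"turn": [0,0,0]},
])

```text
clock: 15.7
eef_pos: [530.9, -30.4, 98.8]
eef_rot: [-3.141, -0.2, 0.015]
wrist_force: [1.5, 0.4, -2.3]
finger_gap: 13.3
```

```bash
python3 look.py w15
```

```text
clock 15.7 pos [530.9 -30.4  98.8] rot [-3.1412 -0.1998  0.0147] j [-0.141  0.294  1.842  0.043  0.809  1.388] F [ 1.5  0.4 -2.3] gap 13.3
scoop o [582.1 -29.7  28.2] level err [ 0. -0.]
```

View pics/w15c.png

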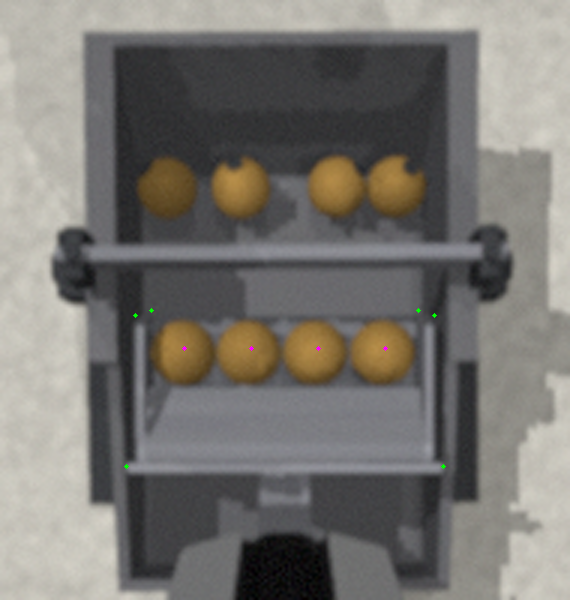

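Exactly four are in the scoop and four are in the bin behind the bar (row 187). Lift out, and meanwhile fit the arm's kinematics to plan the tipping reach.

arm_command([
  {"xyz": [0,0,0.008],"turn": [0,0,0]},
  {"xyz": [0,0,0.02],"turn": [0,0,0]},
  {"xyz": [0,0,0.03],"turn": [0,0,0]},
  {"xyz": [0,0,0.03],"turn": [0,0,0]},
  {"xyz": [0,0,0.02],"turn": [0,0,0]},
  {"xyz": [0,0,0.008],"turn": [0,0,0]},
  {"xyz": [0,0,0],"turn": [0,0,0]},
])

```text
clock: 16.62
eef_pos: [531.0, -30.4, 214.8]
eef_rot: [-3.141, -0.2, 0.015]
wrist_force: [-0.4, 0.5, -3.2]
finger_gap: 14.0
```

```bash
cat > kin.py <<'E'
from h import *
from scipy.optimize import least_squares
D=[([1.20235,.300348,1.521406,0,1.32069,-.06659],[163.44,524.97,216.03],[-3.14074,0,2.83974]),
([.402,.247,1.532,0,1.363,1.359],[476.2,242.2,240.3],[-3.1415,.0004,.6137]),
([.393,.211,1.754,.005,.979,1.549],[481.8,240.4,171.7],[-3.1412,-.1971,.4125]),
([.391,.387,1.783,.006,.773,1.549],[501.5,247.7,73.6],[-3.1411,-.1996,.4098]),
([-.173,-.125,2.015,.033,1.055,1.415],[411.5,-27,208.6],[-3.1409,-.1995,-.0303]),
([-.167,-.012,1.944,.041,1.014,1.378],[451.1,-29.6,194.6],[-3.141,-.1992,.0076]),
([-.146,.238,1.866,.044,.839,1.384],[517,-30.7,116.2],[-3.1414,-.2015,.0149]),
([-.131,.371,1.745,.04,.829,1.401],[566.9,-30,95],[-3.1411,-.1995,.0148])]
def fk(q,p):
    L1,L2,h,L3,d,a,e=p
    z=lambda t:Ro.from_euler("z",t).as_matrix(); y=lambda t:Ro.from_euler("y",t).as_matrix()
    A=z(q[0])@y(q[1]); x=z(q[0])@np.array([a,d,h])+A@[0,0,L1]
    A=A@y(q[2]); x=x+A@[e,0,L2]; A=A@z(q[3])@y(q[4])
    x=x+A@[0,0,L3]; A=A@z(q[5]); return A,x
C=None
def const(p):
    return Ro.from_matrix(np.array([fk(q,p)[0].T@Ro.from_euler("xyz",r).as_matrix() for q,_,r in D])).mean().as_matrix()
p0=[386,450,200,240,37,0,0]
s=least_squares(lambda p:np.concatenate([fk(q,p)[1]-x for q,x,_ in D]+[.01*(np.array(p)-p0)]),p0); P=s.x
Cm=const(P)
def ik(R,x,q0):
    f=lambda q:np.concatenate([(fk(q,P)[1]-x)/100,(Ro.from_matrix((fk(q,P)[0]@Cm).T@R).as_rotvec())])
    lo=np.array([-3.03,-.79,.23,-1.04,0,-2.55]);hi=np.array([3.03,2.21,2.52,4.18,3.07,2.55])
    return least_squares(f,q0,bounds=(lo,hi))
if __name__=="__main__":
    print(P.round(1)); print("res",np.abs(s.fun[:24]).max().round(2)); print(Cm.round(3))
    for q,_,r in D: print(np.degrees(Ro.from_matrix((fk(q,P)[0]@Cm).T@Ro.from_euler("xyz",r).as_matrix()).magnitude()).round(2),end=" ")
E
python3 kin.py; python3 look.py w16
```

```text
[423.1 446.6 217.7 257.1  36.7   0.7  39. ]
res 0.28
[[ 0. -1. -0.]
 [ 1.  0.  0.]
 [-0. -0.  1.]]
0.02 0.02 0.04 0.06 0.03 0.01 0.03 0.02 clock 16.625 pos [531.  -30.4 214.8] rot [-3.1412 -0.2     0.0148] j [-0.141  0.151  1.72   0.036  1.073  1.401] F [-0.4  0.5 -3.2] gap 14.0
scoop o [582.2 -29.7 144.2] level err [ 0. -0.]
```

View pics/w16.png

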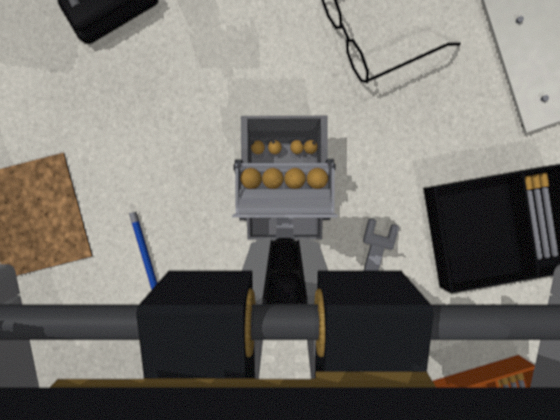

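The four tips are in the lifted scoop (250-318,178) and four are in the bin (258-310,147). The kit's wide compartment is at (480,235). I'll measure the kit from this view and check the reach of candidate tipping poses.

Run:
```python
from fit import *
c=pickle.load(open("pics/w16.pkl","rb"))
im=cv2.cvtColor(c["color"],cv2.COLOR_RGB2BGR)
cv2.imwrite("pics/w16k.png",cv2.resize(im[150:310,410:560],None,fx=4,fy=4,interpolation=cv2.INTER_CUBIC))
from kin import *
kp=fit(c,[(62,75,28),(-62,75,28)],[(425,187),(443,292)],[535,-280,.2])
q0=read_state()["joints"]
# tool relative to scoop
Rg=Ro.from_euler("xyz",[-3.1411,-.1996,.4098]).as_matrix(); Rs=Ro.from_euler("z",.41).as_matrix()
Rel=Rs.T@Rg; t=Rs.T@(np.array([501.5,247.7,73.6])-[548.44,268.03,3.])
Rk=Ro.from_euler("z",kp[2]).as_matrix()
for dpsi in(0,.5,1,1.57,2.2,3.1):
    psi=kp[2]+dpsi; q=q0
    for b in(0,.5,1.03):
        Rsc=Ro.from_euler("z",psi).as_matrix()@Ro.from_euler("y",b).as_matrix()
        nose=np.array([kp[0],kp[1],0])+Rk@np.array([0,23.5,24])-12*np.array([np.cos(psi),np.sin(psi),0])
        if b==0: nose=nose+[0,0,60]
        o=nose-Rsc@[10.5,0,0]
        r=ik(Rsc@Rel,o+Rsc@t,q); q=r.x
        print(round(dpsi,2),b,q.round(2),"cost",round(r.cost,6))
```

```text
pose [ 5.37431e+02 -2.73363e+02  1.99000e-01]
[[1.4, 0.3], [-1.4, -0.3]]
0 0 [-0.66  0.24  1.76  0.18  1.02  0.62] cost 0.0
0 0.5 [-0.46  0.57  1.41 -0.18  1.41  0.97] cost 0.0
0 1.03 [-0.33  0.97  0.91 -0.42  1.99  1.02] cost 0.0
0.5 0 [-0.71  0.36  1.6   0.22  1.15  0.07] cost 0.0
0.5 0.5 [-0.43  0.54  1.46 -0.28  1.29  0.54] cost 0.0
0.5 1.03 [-0.22  0.82  1.18 -0.63  1.7   0.75] cost 0.0
1 0 [-0.7   0.49  1.42  0.2   1.31 -0.39] cost 0.0
1 0.5 [-0.43  0.49  1.53 -0.33  1.13  0.09] cost 0.0
1 1.03 [-0.16  0.64  1.5  -0.83  1.34  0.56] cost 0.0
1.57 0 [-0.64  0.63  1.21  0.13  1.46 -0.87] cost 0.0
1.57 0.5 [-0.44  0.45  1.6  -0.3   0.94 -0.48] cost 0.0
1.57 1.03 [-0.18  0.42  1.82 -1.04  0.89  0.32] cost 0.000809
2.2 0 [-0.54  0.72  1.06  0.04  1.56 -1.38] cost 0.0
2.2 0.5 [-0.48  0.41  1.65 -0.11  0.79 -1.24] cost 0.0
2.2 1.03 [-0.4   0.23  2.06 -1.04  0.24 -0.29] cost 0.004041
3.1 0 [-0.43  0.31  1.96  1.52  0.    2.55] cost 0.558064
3.1 0.5 [-0.6   0.32  2.01  1.47  0.3   2.55] cost 0.157849
3.1 1.03 [-0.81  0.32  2.06  1.45  0.68  2.55] cost 0.004917
```

View pics/w16k.png

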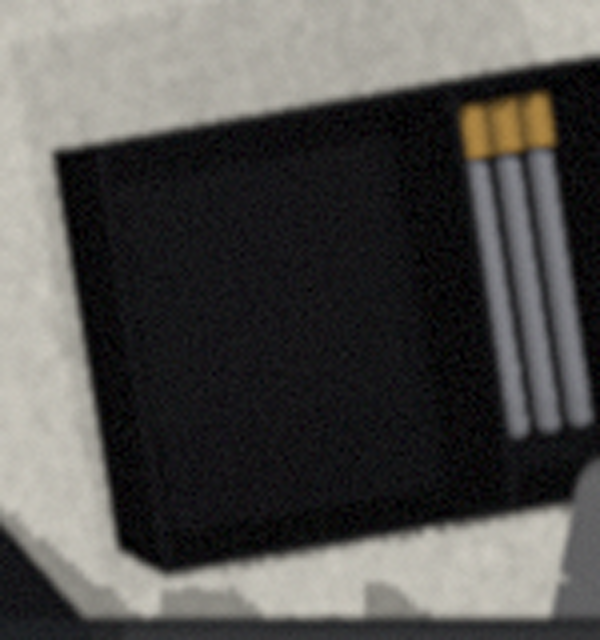

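Run:
```python
from fit import *
c=pickle.load(open("pics/w16.pkl","rb"))
k=lambda u,v:(410+(u+.5)/4-.5,150+(v+.5)/4-.5)
fit(c,[(62,75,28),(-62,75,28)],[k(97,149),k(165,573)],[535,-280,.2])
fit(c,[(62,75,0),(-62,75,0)],[k(58,155),k(118,547)],[535,-280,.2])
a=onz(c,*k(97,149),28);b=onz(c,*k(380,100),28);print("far edge dir",np.arctan2(*(a-b)[1::-1])-np.pi/2)
d=pickle.load(open("a.pkl","rb"))["top"]
# top crop (80,150) scale3 : corners at z=28
k=lambda u,v:(80+(u+.5)/3-.5,150+(v+.5)/3-.5)
fit(d,[(62,75,28),(62,-75,28),(-62,-75,28),(-62,75,28)],[k(582,123),k(732,98),k(756,224),k(604,250)],[535,-280,.2])
```

```text
pose [ 5.36413e+02 -2.82988e+02  1.89000e-01]
[[0.9, 0.2], [-0.9, -0.2]]
pose [ 5.35640e+02 -2.83656e+02  1.81000e-01]
[[1.3, 0.2], [-1.3, -0.2]]
far edge dir 0.18610364497633025
pose [ 5.37230e+02 -2.79125e+02  1.82000e-01]
[[0.4, 2.6], [1.0, -2.1], [-0.3, -2.9], [-1.0, 2.4]]
```

Kit: about (536.3, -283), yaw 0.187. Top view agrees within 4 mm. Scoop orientation along the kit's x is reachable. Carry level to above the near part of the wide compartment.

arm_command([
  {"xyz": [-0.003,-0.0095,0],"turn": [0,0,0.0072]},
  {"xyz": [-0.007,-0.02,0],"turn": [0,0,0.015]},
  {"xyz": [-0.009,-0.0275,0],"turn": [0,0,0.02]},
  {"xyz": [-0.0095,-0.03,-0.006],"turn": [0,0,0.02]},
  {"xyz": [-0.0095,-0.03,-0.01],"turn": [0,0,0.02]},
  {"xyz": [-0.0095,-0.03,-0.012],"turn": [0,0,0.02]},
  {"xyz": [-0.0095,-0.03,-0.012],"turn": [0,0,0.02]},
  {"xyz": [-0.009,-0.0275,-0.01],"turn": [0,0,0.02]},
  {"xyz": [-0.008,-0.025,-0.008],"turn": [0,0,0.018]},
  {"xyz": [-0.005,-0.0155,-0.006],"turn": [0,0,0.012]},
  {"xyz": [0,0,0],"turn": [0,0,0]},
  {"xyz": [0,0,0],"turn": [0,0,0]},
])

```text
clock: 18.18
eef_pos: [451.9, -275.1, 150.7]
eef_rot: [-3.141, -0.2, 0.187]
wrist_force: [-0.1, -0.5, -1.8]
finger_gap: 13.6
```

```bash
python3 look.py w17
```

```text
clock 18.175 pos [ 451.9 -275.1  150.7] rot [-3.1409 -0.1996  0.1868] j [-0.692  0.246  1.765  0.182  1.011  0.605] F [-0.1 -0.5 -1.8] gap 13.6
scoop o [ 502.2 -265.7   80.1] level err [-0.  0.]
```

View pics/w17.png

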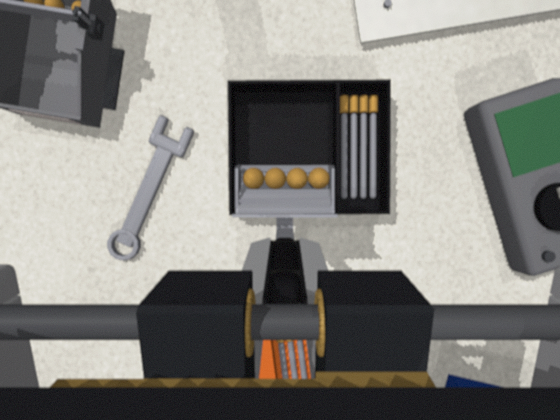

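Scoop is centred over the wide compartment (columns 236-334 within 232-337), with four tips at row 178. Tip to 40° first while lowering the nose into the tray.

arm_command([
  {"xyz": [0.0103,0.0019,-0.0031],"turn": [-0.026,0.1376,0]},
  {"xyz": [0.0113,0.0021,-0.0046],"turn": [-0.026,0.1376,0]},
  {"xyz": [0.012,0.0023,-0.0063],"turn": [-0.026,0.1376,0]},
  {"xyz": [0.0125,0.0024,-0.0081],"turn": [-0.026,0.1376,0]},
  {"xyz": [0.0129,0.0024,-0.0098],"turn": [-0.026,0.1376,0]},
  {"xyz": [0,0,0],"turn": [0,0,0]},
])

```text
clock: 18.98
eef_pos: [511.9, -262.5, 116.0]
eef_rot: [-3.138, 0.504, 0.191]
wrist_force: [0.3, 0.9, -2.4]
finger_gap: 13.9
```

```bash
python3 look.py w18; python3 -c "
from h import *
R,o=scoopR(read_state()); print('nose',(o+R@[10.5,0,0]).round(1))"
```

```text
clock 18.975 pos [ 511.9 -262.5  116. ] rot [-3.1382  0.5045  0.1912] j [-0.414  0.707  1.234 -0.276  1.626  1.011] F [ 0.3  0.9 -2.4] gap 13.9
scoop o [ 505.2 -263.6   29.1] level err [-40.3   0.2]
nose [ 513.2 -262.9   23.9]
```

View pics/w18.png

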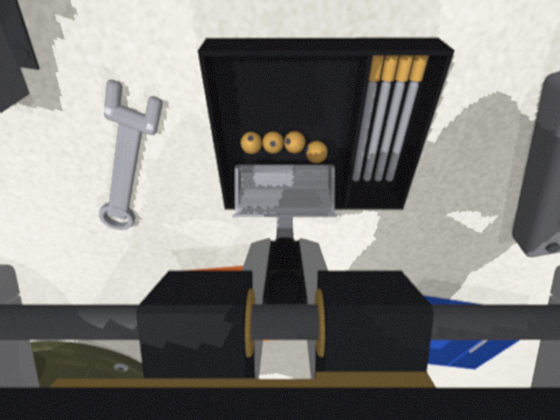

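All four already rolled out into the wide compartment (251,142), (273,142), (295,142), (317,152). Hold and look again.

arm_command([
  {"xyz": [0,0,0.002],"turn": [0,0,0]},
  {"xyz": [0,0,0.006],"turn": [0,0,0]},
  {"xyz": [0,0,0.006],"turn": [0,0,0]},
  {"xyz": [0,0,0],"turn": [0,0,0]},
])

```text
clock: 19.52
eef_pos: [511.1, -264.5, 134.0]
eef_rot: [3.141, 0.499, 0.186]
wrist_force: [-0.1, -0.7, -1.7]
finger_gap: 13.9
```

```bash
python3 look.py w19
```

```text
clock 19.525 pos [ 511.1 -264.5  134. ] rot [3.141  0.4987 0.186 ] j [-0.418  0.685  1.226 -0.277  1.649  1.003] F [-0.1 -0.7 -1.7] gap 13.9
scoop o [ 505.  -265.8   47. ] level err [-40.  -0.]
```

View pics/w19.png

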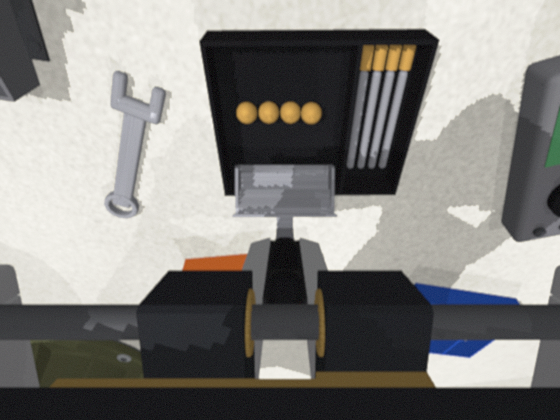

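Four tips sit in a row in the wide compartment (247-311,113). The scoop is empty. I'll raise and level it, then carry it back to the pad.

arm_command([
  {"xyz": [0,0,0.02],"turn": [0,0,0]},
  {"xyz": [0,0,0.02],"turn": [0.026,-0.1376,0]},
  {"xyz": [0,0,0.02],"turn": [0.026,-0.1376,0]},
  {"xyz": [0,0.005,0.005],"turn": [0.026,-0.1376,0]},
  {"xyz": [0,0.02,0],"turn": [0.026,-0.1376,0]},
  {"xyz": [0,0.03,0],"turn": [0.026,-0.1376,0]},
  {"xyz": [0,0.04,0],"turn": [0,0,0.02]},
  {"xyz": [0,0.04,0],"turn": [0,0,0.02]},
  {"xyz": [0,0.045,0],"turn": [0,0,0.02]},
  {"xyz": [0,0.045,0],"turn": [0,0,0.02]},
  {"xyz": [0,0.045,0],"turn": [0,0,0.02]},
  {"xyz": [0,0.045,0],"turn": [0,0,0.02]},
])

```text
clock: 21.08
eef_pos: [510.9, 52.1, 199.2]
eef_rot: [3.141, -0.201, 0.308]
wrist_force: [1.3, 0.1, -2.3]
finger_gap: 13.8
```

arm_command([
  {"xyz": [0,0.045,0],"turn": [0,0,0.02]},
  {"xyz": [-0.002,0.045,0],"turn": [0,0,0.02]},
  {"xyz": [-0.002,0.04,0],"turn": [0,0,0.02]},
  {"xyz": [-0.002,0.035,-0.01],"turn": [0,0,0.02]},
  {"xyz": [-0.002,0.02,-0.015],"turn": [0,0,0.02]},
  {"xyz": [-0.002,0.01,-0.02],"turn": [0,0,0.003]},
  {"xyz": [0,0,-0.02],"turn": [0,0,0]},
  {"xyz": [0,0,0],"turn": [0,0,0]},
  {"xyz": [0,0,0],"turn": [0,0,0]},
  {"xyz": [0,0,0],"turn": [0,0,0]},
])

```text
clock: 22.32
eef_pos: [501.4, 245.7, 133.8]
eef_rot: [-3.141, -0.201, 0.41]
wrist_force: [-0.3, -0.1, -1.8]
finger_gap: 13.6
```

```bash
python3 look.py w20
```

```text
clock 22.325 pos [501.4 245.7 133.8] rot [-3.1412 -0.2011  0.4098] j [0.388 0.298 1.742 0.006 0.901 1.545] F [-0.3 -0.1 -1.8] gap 13.6
scoop o [548.4 266.   63.3] level err [ 0.1 -0. ]
```

View pics/w20.png

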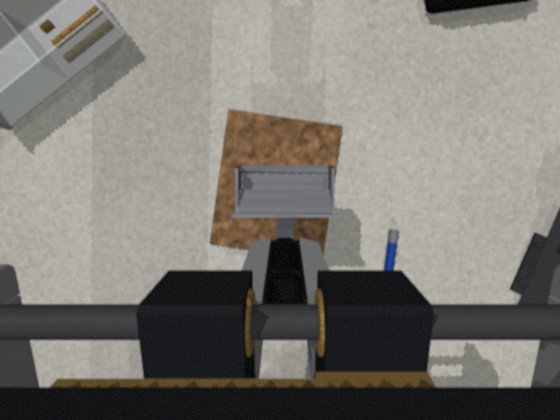

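Scoop is over its pad. Lower it, shifted 6 mm to +y for better centring.

arm_command([
  {"xyz": [0,0.003,-0.02],"turn": [0,0,0]},
  {"xyz": [0,0.003,-0.02],"turn": [0,0,0]},
  {"xyz": [0,0,-0.013],"turn": [0,0,0]},
  {"xyz": [0,0,-0.005],"turn": [0,0,0]},
  {"xyz": [0,0,-0.0015],"turn": [0,0,0]},
  {"xyz": [0,0,0],"turn": [0,0,0]},
  {"xyz": [0,0,0],"turn": [0,0,0]},
])

```text
clock: 23.25
eef_pos: [501.2, 251.8, 73.8]
eef_rot: [-3.141, -0.201, 0.41]
wrist_force: [-0.7, -1.0, 0.5]
finger_gap: 14.1
```

arm_command([
  {"xyz": [0,0,0],"turn": [0,0,0]},
  {"xyz": [0,0,0],"turn": [0,0,0]},
  {"xyz": [0,0,0],"turn": [0,0,0]},
  {"xyz": [0,0,0],"turn": [0,0,0]},
  {"xyz": [0,0,0],"turn": [0,0,0]},
], gripper=0.3)

```text
clock: 23.88
eef_pos: [501.0, 251.7, 73.3]
eef_rot: [-3.141, -0.2, 0.41]
wrist_force: [-0.5, -0.4, 0.7]
finger_gap: 60.1
```

arm_command([
  {"xyz": [-0.0036,-0.0016,0.0198],"turn": [0,0,0]},
  {"xyz": [-0.0036,-0.0016,0.0198],"turn": [0,0,0]},
  {"xyz": [-0.0054,-0.0024,0.0297],"turn": [0,0,0]},
  {"xyz": [-0.0054,-0.0024,0.0297],"turn": [0,0,0]},
  {"xyz": [-0.02,-0.02,0.03],"turn": [0,0,0]},
  {"xyz": [-0.03,-0.02,0.03],"turn": [0,0,0]},
  {"xyz": [-0.03,-0.02,0.02],"turn": [0,0,0]},
  {"xyz": [0,0,0],"turn": [0,0,0]},
  {"xyz": [0,0,0],"turn": [0,0,0]},
])

```text
clock: 25.0
eef_pos: [403.3, 183.9, 252.1]
eef_rot: [-3.141, -0.2, 0.41]
wrist_force: [0.3, 0.0, -1.0]
finger_gap: 65.9
```

Run:
```python
from h import *
wsnap('pics/w21.png'); c=snap("scene","pics/s21.png"); t=snap("top","pics/t21.png")
im=cv2.cvtColor(c["color"],cv2.COLOR_RGB2BGR); cv2.imwrite("pics/s21c.png",cv2.resize(im[160:310,210:475],None,fx=3,fy=3,interpolation=cv2.INTER_CUBIC))
a=pickle.load(open("a.pkl","rb"))["top"]["color"].astype(int); d=np.abs(a-t["color"].astype(int)).sum(2)
print("top diff px >90 pos", [ (n,int((d[y0:y1,x0:x1]>90).sum())) for n,x0,y0,x1,y1 in[("pen",145,195,170,250),("wrench",232,200,268,262),("mouse",125,100,172,140),("glasses",225,90,292,160)]])
```

```text
clock 25.0 pos [403.3 183.9 252.1] rot [-3.1411 -0.1998  0.4098] j [ 0.336 -0.089  1.879  0.017  1.153  1.492] F [ 0.3  0.  -1. ] gap 65.9
top diff px >90 pos [('pen', 0), ('wrench', 0), ('mouse', 0), ('glasses', 0)]
```

View pics/w21.png

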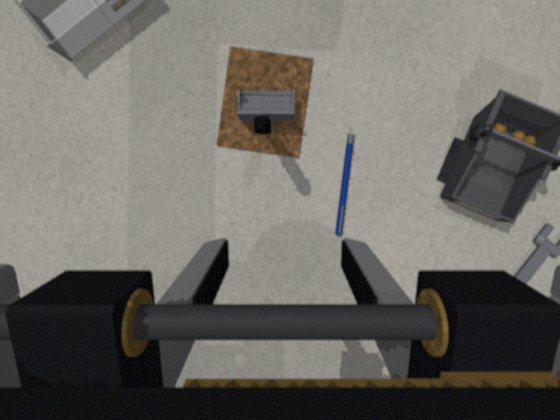

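View pics/s21c.png

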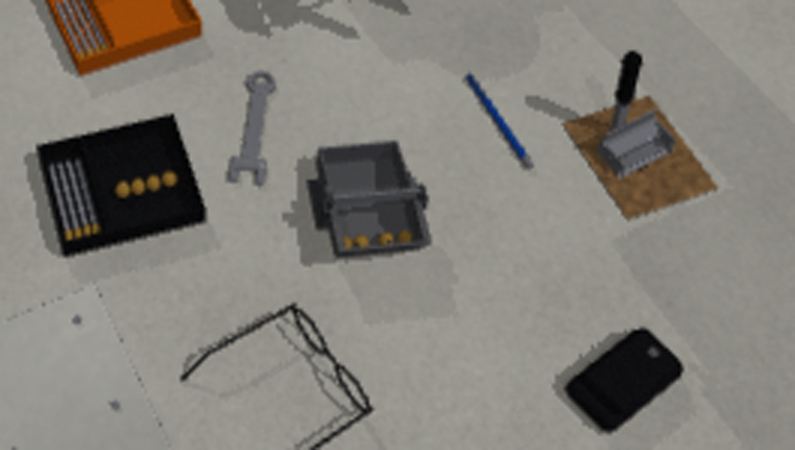

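The wrist view shows the scoop upright on its pad (267,105). In the scene crop, four tips are in the black kit's wide compartment (123-170,185) and four in the bin (348-405,240). None are on the desk, the pen, wrench, mouse and glasses are unmoved, and the gripper is clear. I'll hand in.

```bash
python3 -c "
from cell import *
print(sign_off())"
```

```text
the job is handed in; nothing more can be done
None
```

The job is done and handed in at about 25 s. I dug the scoop in at the far end of the bin, settled the tips, and raised it level to the strike bar. I drew it back along the bar, tipped four tips into the black kit's wide compartment, and stood the empty scoop back upright on its cork pad.

**Last checks:** the pictures show four tips in the wide compartment, four in the bin and none on the desk. The scoop is upright on the pad with the gripper open and clear. The top view shows no change around the pen, wrench, mouse or glasses.

What did not go to plan:
- **Near wall:** the scoop brushed the bin's near wall on the way down (about 9 N), so I moved it 8 mm forward.
- **Digging force:** it briefly reached about 45 N sideways and 49 N upwards at the wrist, more than the 5 to 15 N advised. I eased off.
- **Digging depth:** the nose stopped about 9 mm short of the far wall's foot instead of 1 to 3 mm. Exactly four tips were already in the trough, so there was no surplus for the bar to strike off.
- **Tipping:** the tips ran out at about 40°, earlier than the stated 45°, when the nose was already low inside the tray.
- **Bin measurement:** the step in the bin's side walls did not fit my measurement by about 10 mm. The bar, near wall and far wall did fit, so I worked from those.

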